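# Sort the washed filter-line parts into the inserts of the sterilising tray

### The job

The filter line has been taken apart and washed; sort its four small parts from the bench into the steel sterilising tray, each into the grey insert that is cut for it: the larger and the smaller blind ferrule (plain steel discs, still sealing face up) each into the round seat of its own size, the forceps into the long seat and the indicator vial, upright, into its hole, all fully home on the seat floor. Set each part down without dropping it, and leave the glass beaker where it stands.

Things in the scene. Friction and masses are not known exactly. Their poses are not given: they have to be found in the camera images.
- small_ferrule_mid (a point): Smaller plain steel blind ferrule (solid disc): 52 mm across, 6.5 mm thick, 90 g, flat sealing face up. Its edge is upright only 4 to 6 mm above what it lies on, below that it slopes in to a 34 mm foot: take it across the diameter, fingertips nearly down on the bench. Point: its centre, 3.25 mm above what it lies on; own z axis down; yaw of no account.
- large_ferrule_mid (a point): Larger plain steel blind ferrule (solid disc): 64 mm across, 6.5 mm thick, 90 g, flat sealing face up. Its edge is upright only 4 to 6 mm above what it lies on, below that it slopes in to a 46 mm foot: take it across the diameter, fingertips nearly down on the bench. Point: its centre, 3.25 mm above what it lies on; own z axis down; yaw of no account.
- forceps_mid (a point): Flat-tip steel forceps lying flat: 118 mm long, 14 mm wide at the middle, tapering to 4 mm at both ends, 11 mm thick, 22 g. Point: the middle, 5.5 mm above what they lie on; x along their length, z up. Take them across the middle. Either end may go to either end of the seat.
- vial_mid (a point): Closed glass indicator vial with black screw cap, upright: 20 mm across (cap 18), 45 mm tall, 18 g. Point: its centre, 22.5 mm above its underside; z up. Grip it with the fingertips 10 to 13 mm above its underside: lower, they meet the insert's top when it is set in; higher, it may swing.
- insert_small_disc_seat (a point): Grey tray insert (dark seat in a light top) 96 (x) x 140 (y) x 24 mm high, one of four alike outside, side by side, order varies. Round seat 8 mm deep, 58 mm across at its floor, 66 at the mouth. A finger relief 40 mm wide, 14 mm deep, runs along the insert's y from end to end (a block 40 mm long in y stands in it under the disc), for fingers closing along y. Point: middle of the seat floor, 8 mm below the insert's top.
- insert_large_disc_seat (a point): Grey tray insert (dark seat in a light top) 96 (x) x 140 (y) x 24 mm high, one of four alike outside, side by side, order varies. Round seat 8 mm deep, 70 mm across at its floor, 78 at the mouth. A finger relief 40 mm wide, 14 mm deep, runs along the insert's y from end to end (a block 52 mm long in y stands in it under the disc), for fingers closing along y. Point: middle of the seat floor, 8 mm below the insert's top.
- insert_forceps_seat (a point): Grey tray insert (dark seat in a light top) 96 (x) x 140 (y) x 24 mm high, one of four alike outside, side by side, order varies. Long seat along y for the forceps, 8 mm deep, 124 x 20 mm at its floor, 132 x 28 at the mouth. A finger relief 44 mm wide, 14 mm deep crosses its middle along x from side to side (a block 14 mm wide in x stands in it). Point: middle of the seat floor, 8 mm below the insert's top.
- insert_vial_seat (a point): Grey tray insert (dark seat in a light top) 96 (x) x 140 (y) x 24 mm high, one of four alike outside, side by side, order varies. Plain but for one round hole in its middle, 8 mm deep, 26 mm across at its floor, 34 at the mouth. Point: middle of the seat floor, 8 mm below the insert's top.
- glass_beaker: Empty low glass beaker standing by the parts, 53 mm across, 65 mm tall; to be left where it is. Origin: centre of its underside. (Fixed round it: close behind the tray a pump 0.21 m tall, close behind the parts a pipe manifold 0.12 m tall; carry things over at 0.25 m or more.)
Mind the look-alikes: they are no part of the job. Leave any orange or purple look-alike of the part that bears small_ferrule_mid alone.

How it is judged:
By the outcome, as a careful person would: the job done as asked, in the order asked, and still so for the second after the job is handed in, with the robot touching nothing.
It also fails if it takes over 125 s, if anything falls off the work surface, if the arm or the gripper's body presses on something with over 40 N, if the wrist force passes 120 N, or if a joint passes its speed limit or range.

### The arm

A 6-joint arm with a two-finger parallel gripper is mounted at the origin on a cart in front of the work surface, level with it; the furniture and walls round the work are solid. World frame = base frame: x ahead of the robot, y to its left, z up, the work surface at z = 0. Lengths are in m, angles in degrees, forces in N, time in s.
With the tool pointing down it reaches from about 0.3 to 0.875 m from the base axis. Payload 6.4 kg.
Tool frame: the origin (TCP) lies on the centre line of the jaws, within the pads' length; the fingertips stand 11 mm ahead of it and the grasp point (between the pads) lies 8 mm behind it; z points along the fingers, y is the line along which they close (so a half turn about z gives the same grasp; the last joint's range is limited). The gripper opens to 88 mm and grips with 3 to 60 N. Pads are 18 mm wide; open, the fingers measure 123 mm over their backs; the gripper's body (75 mm by 187 mm) begins 45 mm behind the grasp point.
Start: joints at [64.612, 10.359, 92.074, -0, 77.567, -11.82], TCP at [0.135, 0.559, 0.25] pointing down, gripper open.
Joint ranges: [-171.53, 171.53], [-51.25, 118.39], [17.06, 147.69], [-65.23, 245.23], [0, 150.52], [-178.68, 178.68]. Speed limits (degrees/s): [147.25, 147.25, 172.46, 180, 180, 180].

### API

Orientations are given as a 3x3 rotation matrix whose columns are the frame's x, y, z axes.
In Python, from cell import status, viewer, manip gives the robot as it stands.
- The arm moves only by the shell command python3 -m jog 'ROWS' [FORCE]. ROWS is JSON, a list that holds one entry, the list of rows, each a list of 7 numbers: the shift along the tool's x, y, z in m, then the turn, a rotation vector about the tool's x, y, z in rad, then the closure in counts, from 0 (fully open) to 255 (shut). A call has exactly 5 rows; each row shifts and turns the commanded pose from where the row before left it, along the tool's axes as they then stand; what a row does not reach is not made up. A row lasts 1/12 s, in which the tool goes at most 41.7 mm and 7.16 degrees, less where a joint would pass 70% of its speed; a pose out of reach is approached as far as the arm can. A call with a gripper value outside its range is refused whole. The fingers move at their own pace and stop on an object; FORCE is the grip in N (left out, the last holds). Time passes only in rows, so rows that do not move let the fingers close, or fill a call up. It gives the time, the measured TCP pose, the force, the opening and the grip force at its end, in the units of the state.
- status.read_state(): the state, without advancing time (a new reading comes with each control period).
- viewer.capture(name): name is "scene" or "top" or "wrist"; returns the picture (384x512x3 uint8, red, green, blue); there is no depth.
- viewer.camera_model(name): a dict with "K" (3x3 intrinsics, pixels), "k1" (the pictures are not rectified: a ray, as slopes to the right and down, at radius r is drawn at 1 + k1 r^2 times it, then the intrinsics apply), "rvec" (rotation vector, rad) and "tvec" (3), from world to camera coordinates, as OpenCV has them. Camera axes: x right, y down, z forward; pixel columns grow to the right and rows downward; lengths in m; the calibration is good to about 2 mm. A picture is of the moment at which its call begins: read the wrist's pose just before it. camera_model takes no time and is no camera call; for the wrist camera it gives the pose at the moment of the call.
- manip.close_job(): hands the job in; it is judged then, once.
The state is a dict: "time_s": time; "qpos": joint angles; "joint_vel": joint speeds; "joint_efforts": joint torques, N m; "tool_pos": TCP position; "ee_rot": TCP orientation; "ft_force": force on the tool from outside, world axes, zero at the start; "moment": the same for the moment, N m; "finger_gap": finger opening in m; "gripper_force": force on a finger pad.
Only numpy, scipy, OpenCV 4.12 (cv2) and the standard library are available. Lean on these libraries where they do the work, as an engineer would, in place of code of your own. Each camera call takes 0.05 s, during which the arm holds its last target. There are 200 camera calls.

## Working session

There is one attempt and no reset: what is moved stays moved. The work goes in short steps, Python scripts to look and compute and a shell command to move; the robot and the scene stay as the last step left them, time stands still between calls to the robot, and variables do not carry over. Pictures are saved under pics/ and viewed, at most 14 in all, crops included, and the job is handed in when it is done.

```bash
mkdir -p pics; ls; python3 - <<'E'
from cell import status,viewer
import cv2,numpy as np
s=status.read_state();print(s['time_s'],s['tool_pos'],np.round(s['ee_rot'],3).tolist(),s['finger_gap'])
for n in ["scene","top","wrist"]:
    m=viewer.camera_model(n);print(n,m)
    im=viewer.capture(n);cv2.imwrite(f'pics/{n}0.png',im[:,:,::-1])
E
```

```text
pics
0.0 [0.13465703 0.55848404 0.24883314] [[-0.972, 0.235, -0.001], [0.235, 0.972, -0.002], [0.0, -0.002, -1.0]] 0.08823153179775244
scene {'K': array([[475.66369041,   0.        , 249.53754755],
       [  0.        , 475.66369041, 185.6589738 ],
       [  0.        ,   0.        ,   1.        ]]), 'k1': -0.13895426869080738, 'rvec': array([ 2.11116072, -0.70108471,  0.33870433]), 'tvec': array([-0.50943458,  0.23822051,  1.43733513])}
top {'K': array([[360.02103039,   0.        , 253.10797542],
       [  0.        , 360.02103039, 191.38122428],
       [  0.        ,   0.        ,   1.        ]]), 'k1': -0.06260946646962526, 'rvec': array([ 2.14393877, -2.15271599,  0.14624724]), 'tvec': array([-0.06269996,  0.571558  ,  1.15951228])}
wrist {'K': array([[329.91211827,   0.        , 253.95242162],
       [  0.        , 329.91211827, 196.3955472 ],
       [  0.        ,   0.        ,   1.        ]]), 'k1': -0.07271815128065542, 'rvec': array([-2.26422441, -1.78357916, -0.2799167 ]), 'tvec': array([-0.57546628, -0.04142559,  0.39023234])}
```

View pics/top0.png

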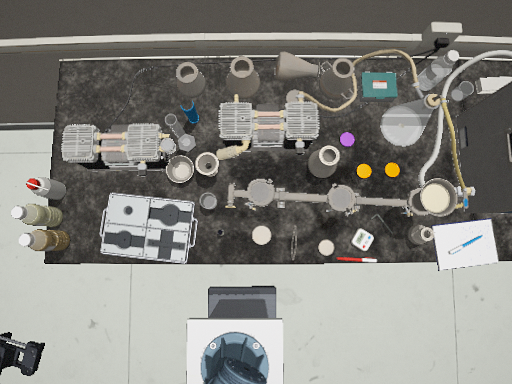

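View pics/scene0.png

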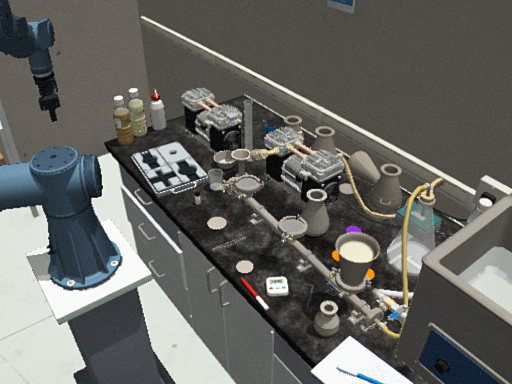

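View pics/wrist0.png

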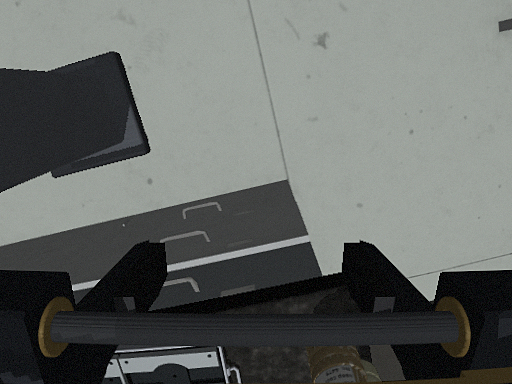

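Candidates in the top view: the large ferrule at (262,235), the small ferrule at (326,247), the forceps at (294,240) and the vial at (221,233). Orange discs at (364,171) and (392,170) and a purple disc at (347,139) are look-alikes, to be left alone. I'll check in one close crop.

```bash
cat > h.py <<'E'
import numpy as np,cv2
from cell import status,viewer
def dist(m): return np.array([m['k1'],0,0,0,0.])
def ray(m,px,z):
    u=cv2.undistortPoints(np.array(px,float).reshape(-1,1,2),m['K'],dist(m)).reshape(-1,2)
    R=cv2.Rodrigues(m['rvec'])[0];c=-R.T@m['tvec']
    d=np.c_[u,np.ones(len(u))]@R
    return c+d*((z-c[2])/d[:,2])[:,None]
def proj(m,P): return cv2.projectPoints(np.array(P,float).reshape(-1,1,3),m['rvec'],m['tvec'],m['K'],dist(m))[0].reshape(-1,2)
E
python3 - <<'E'
from h import *
im=cv2.imread('pics/top0.png')
a=cv2.resize(im[185:270,90:205],None,fx=5,fy=5,interpolation=3);b=cv2.resize(im[190:265,200:345],None,fx=5,fy=5,interpolation=3)
cv2.imwrite('pics/tray.png',a);cv2.imwrite('pics/parts.png',b)
m=viewer.camera_model('top')
for n,p,z in [('L',(262,235),.0065),('S',(326,247),.0065),('F',(294,240),.01),('V',(221,233),.045),('beaker',(208,200),.065)]: print(n,ray(m,[p],z).round(4))
E
```

```text
L [[ 0.4274 -0.0943  0.0065]]
S [[ 0.386  -0.3093  0.0065]]
F [[ 0.4101 -0.2015  0.01  ]]
V [[0.4337 0.0404 0.045 ]]
beaker [[0.5401 0.0817 0.065 ]]
```

View pics/tray.png

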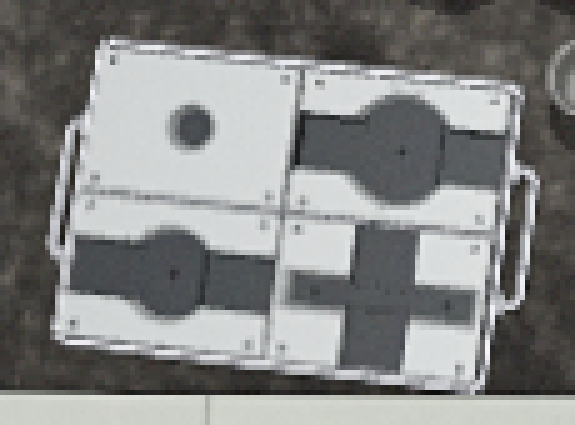

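View pics/parts.png

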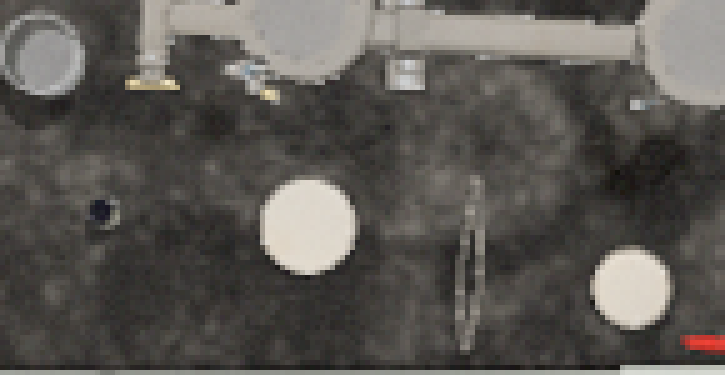

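Crops: the plain steel discs are at (308,226) (large) and (632,288) (small), forceps at (470,265), vial cap at (100,211). None are orange or purple, so the choice is confirmed. Tray: vial hole top-left, large seat top-right, small seat bottom-left, forceps seat bottom-right.

```bash
python3 - <<'E'
from h import *
im=cv2.imread('pics/top0.png');m=viewer.camera_model('top')
g=im.min(2)
for n,(x0,y0,x1,y1) in dict(L=(248,220,276,250),S=(314,235,336,258)).items():
    mk=(g[y0:y1,x0:x1]>150).astype(np.uint8)
    M=cv2.moments(mk,True);c=(M['m10']/M['m00']+x0,M['m01']/M['m00']+y0)
    p=ray(m,[c],.0065)[0];print(n,c,p.round(4),'diam px',2*np.sqrt(M['m00']/np.pi))
pts=lambda L:[(90+(a-2)/5,185+(b-2)/5) for a,b in L]
for z in (.025,.03):
  q=ray(m,pts([(107,43),(522,88),(55,338),(480,388)]),z);print(z,q.round(4)[:,:2].tolist())
  print('seats V L S F',ray(m,pts([(192,127),(402,150),(173,272),(381,298)]),z-.008).round(4)[:,:2].tolist())
pp=lambda L:[(200+(a-2)/5,190+(b-2)/5) for a,b in L]
f=ray(m,pp([(476,178),(465,350)]),.008);print('forceps',f.round(4),f.mean(0))
print('V',ray(m,pp([(100,211)]),.045).round(4))
# camera in tool frame
s=status.read_state();w=viewer.camera_model('wrist');R=cv2.Rodrigues(w['rvec'])[0];T=np.array(s['ee_rot'])
print('cam in tool',(T.T@(-R.T@w['tvec']-s['tool_pos'])).round(4),(T.T@R.T).round(3).tolist())
print('tcp px',proj(w,[s['tool_pos']]))
E
```

```text
L (261.0857142857143, 234.70714285714286) [ 0.4284 -0.0913  0.0065] diam px 18.881394877652593
S (325.87567567567567, 247.2) [ 0.3854 -0.3089  0.0065] diam px 15.347615963921077
0.025 [[0.5692, 0.4192], [0.5374, 0.134], [0.3703, 0.4454], [0.3384, 0.1586]]
seats V L S F [[0.5124, 0.3606], [0.4965, 0.2161], [0.4144, 0.3696], [0.3973, 0.2277]]
0.03 [[0.5685, 0.4172], [0.5369, 0.1332], [0.3705, 0.4433], [0.3387, 0.1576]]
seats V L S F [[0.5119, 0.3588], [0.4961, 0.2149], [0.4144, 0.3678], [0.3974, 0.2265]]
forceps [[ 0.4597 -0.2054  0.008 ]
 [ 0.3451 -0.196   0.008 ]] [ 0.40241287 -0.20066483  0.008     ]
V [[0.4376 0.045  0.045 ]]
cam in tool [ 0.0807  0.001  -0.1346] [[0.0, -0.951, -0.308], [1.0, 0.0, 0.001], [-0.001, -0.308, 0.951]]
tcp px [[251.51012869 272.33744037]]
```

```bash
R='x'; 
python3 -m jog '[[[-0.026,-0.0125,-0.0035,0,0,0,0],[-0.026,-0.0125,-0.0035,0,0,0,0],[-0.026,-0.0125,-0.0035,0,0,0,0],[-0.026,-0.0125,-0.0035,0,0,0,0],[-0.026,-0.0125,-0.0035,0,0,0,0]]]' 
python3 -m jog '[[[-0.026,-0.0125,-0.0035,0,0,0,0],[-0.026,-0.0125,-0.0035,0,0,0,0],[-0.026,-0.0125,-0.0035,0,0,0,0],[-0.026,-0.0125,-0.0035,0,0,0,0],[-0.026,-0.0125,-0.0035,0,0,0,0]]]' 
python3 -m jog '[[[-0.026,-0.0125,-0.0035,0,0,0,0],[-0.026,-0.0125,-0.0035,0,0,0,0],[-0.026,-0.0125,-0.0035,0,0,0,0],[-0.026,-0.0125,-0.0035,0,0,0,0],[-0.026,-0.0125,-0.0035,0,0,0,0]]]' 
python3 -m jog '[[[0,0,0,0,0,-0.0635,0],[0,0,0,0,0,-0.0635,0],[0,0,0,0,0,0,0],[0,0,0,0,0,0,0],[0,0,0,0,0,0,0]]]' 
cat >> h.py <<'E'
def go(x,y,z,yawdeg=None):
    """shift in tool axes (current axes) to target TCP; yaw = world angle of tool y axis (mod 180)"""
    s=status.read_state();T=np.array(s['ee_rot']);p=np.array(s['tool_pos'])
    a=np.degrees(np.arctan2(T[1,1],T[0,1]))
    print('t',round(s['time_s'],2),'tcp',p.round(4),'yaw',round(a,2),'gap',round(s['finger_gap'],4),'F',np.round(s['ft_force'],1),'zax',T[:,2].round(4),'q6',np.round(s['qpos'][5],1))
    print('shift',(T.T@(np.array([x,y,z])-p)).round(4),end=' ')
    if yawdeg is not None: print('rz',round(float(-np.radians((yawdeg-a+90)%180-90)),4))
def snap(f):
    m=viewer.camera_model('wrist');im=np.ascontiguousarray(viewer.capture('wrist')[:,:,::-1]);cv2.imwrite('pics/'+f+'.png',im);np.save('pics/'+f,m,allow_pickle=True);return m,im
E
python3 - <<'E'
from h import *
go(.428,-.091,.2,90)
m,im=snap('w1')
E
```

```text
time_s: 0.57
tool_pos: [0.2472, 0.4667, 0.2671]
ee_rot: [[-0.972, 0.234, -0.0], [0.234, 0.972, -0.0], [0.0, -0.001, -1.0]]
ft_force: [0.4, -0.9, -0.4]
finger_gap: 0.0882
gripper_force: 0.0
time_s: 0.98
tool_pos: [0.3591, 0.3753, 0.2847]
ee_rot: [[-0.972, 0.235, -0.0], [0.235, 0.972, -0.0], [0.0, -0.0, -1.0]]
ft_force: [0.2, 0.2, -0.0]
finger_gap: 0.0881
gripper_force: 0.0
time_s: 1.4
tool_pos: [0.4708, 0.2841, 0.3021]
ee_rot: [[-0.972, 0.235, -0.0], [0.235, 0.972, -0.0], [0.0, -0.0, -1.0]]
ft_force: [0.1, 0.6, 0.6]
finger_gap: 0.0886
gripper_force: 0.0
time_s: 1.82
tool_pos: [0.4697, 0.2854, 0.302]
ee_rot: [[-0.994, 0.111, -0.0], [0.111, 0.994, -0.0], [0.0, -0.0, -1.0]]
ft_force: [0.3, -0.1, -0.3]
finger_gap: 0.0885
gripper_force: 0.0
t 1.82 tcp [0.4697 0.2854 0.302 ] yaw 83.63 gap 0.0885 F [ 0.3 -0.1 -0.3] zax [-4.e-04 -1.e-04 -1.e+00] q6 -64.7
shift [-3.000e-04 -3.786e-01  1.021e-01] rz -0.1112
```

View pics/w1.png

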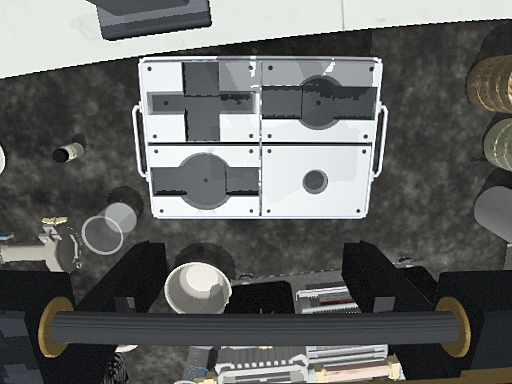

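The picture shows the four seats: forceps (202,102), small (318,102), large (206,180), vial hole (316,181); dark dots mark the seat centres.

```bash
cat >> h.py <<'E'
def dot(im,p,r=5):
    x,y=map(int,p);g=cv2.cvtColor(im,cv2.COLOR_BGR2GRAY)[y-r:y+r+1,x-r:x+r+1].astype(float)
    w=np.clip(np.median(g)-15-g,0,None);Y,X=np.mgrid[-r:r+1,-r:r+1]
    return (x+(w*X).sum()/w.sum(),y+(w*Y).sum()/w.sum()) if w.sum()>0 else None
E
python3 - <<'E'
from h import *
m=np.load('pics/w1.npy',allow_pickle=True).item();im=cv2.imread('pics/w1.png')
d={k:dot(im,p) for k,p in dict(F1=(166,102),F2=(238,102),S=(318,102),L=(206,180)).items()};print(d)
mk=(cv2.cvtColor(im,cv2.COLOR_BGR2GRAY)[160:203,290:342]<165).astype(np.uint8)
n,l,st,c=cv2.connectedComponentsWithStats(mk);i=l[21,25];print('hole',st[i],c[i]+[290,160]);d['V']=tuple(c[i]+[290,160])
for z in (.016,.020):
    P={k:ray(m,[v],z)[0][:2] for k,v in d.items() if v};P['F']=(P['F1']+P['F2'])/2
    print(z,{k:v.round(4).tolist() for k,v in P.items()})
    for a,b in ('FS','LV','LF','VS'): 
        v=P[b]-P[a];print(a,b,np.hypot(*v).round(4),np.degrees(np.arctan2(v[1],v[0])).round(2))
E
```

```text
{'F1': (np.float64(165.55443037974683), np.float64(102.51898734177215)), 'F2': (np.float64(237.68270214943706), np.float64(98.77686796315251)), 'S': (np.float64(318.01461988304095), np.float64(102.35672514619883)), 'L': (np.float64(205.29073482428115), np.float64(179.8402555910543))}
hole [ 13  10  25  24 488] [314.89139344 181.44877049]
0.016 {'F1': [0.3913, 0.1852], 'F2': [0.3973, 0.2747], 'S': [0.4123, 0.3729], 'L': [0.495, 0.2193], 'V': [0.5132, 0.3631], 'F': [0.3943, 0.2299]}
F S 0.1441 82.83
L V 0.145 82.77
L F 0.1013 173.95
V S 0.1015 174.46
0.02 {'F1': [0.3912, 0.1863], 'F2': [0.3972, 0.2749], 'S': [0.412, 0.3721], 'L': [0.494, 0.22], 'V': [0.5121, 0.3624], 'F': [0.3942, 0.2306]}
F S 0.1427 82.83
L V 0.1436 82.77
L F 0.1003 173.95
V S 0.1005 174.46
```

```bash

python3 -m jog '[[[0,-0.0315,0,0,0,0,0],[0,-0.0315,0,0,0,0,0],[0,-0.0315,0,0,0,0,0],[0,-0.0315,0,0,0,0,0],[0,-0.0315,0,0,0,0,0]]]' >/dev/null
python3 -m jog '[[[0,-0.0315,0,0,0,0,0],[0,-0.0315,0,0,0,0,0],[0,-0.0315,0,0,0,0,0],[0,-0.0315,0,0,0,0,0],[0,-0.0315,0,0,0,0,0]]]' >/dev/null
python3 -m jog '[[[0,-0.0315,0.025,0,0,0,0],[0,-0.0315,0.025,0,0,0,0],[0,0,0.04,0,0,0,0],[0,0,0.04,0,0,0,0],[0,0,0,0,0,0,0]]]' 
python3 - <<'E'
from h import *
go(.4284,-.0913,.012)
m,im=snap('w2')
g=im.min(2);mk=(g>150).astype(np.uint8);n,l,st,c=cv2.connectedComponentsWithStats(mk)
for i in range(1,n):
    if st[i,4]>300: print(st[i],c[i].round(1),ray(m,[c[i]],.0065)[0].round(4))
E
```

```text
time_s: 3.12
tool_pos: [0.4238, -0.0886, 0.1656]
ee_rot: [[-0.994, 0.112, -0.011], [0.112, 0.994, 0.006], [0.012, 0.005, -1.0]]
ft_force: [-0.3, 1.0, -0.2]
finger_gap: 0.0884
gripper_force: 0.0
t 3.12 tcp [ 0.4238 -0.0886  0.1656] yaw 83.58 gap 0.0884 F [-0.3  1.  -0.2] zax [-0.0112  0.0059 -0.9999] q6 -111.2
shift [-0.0067 -0.0029  0.1535] [    0     0   512   112 36124] [218.1  43.3] [ 0.3011 -0.1026  0.0065]
[ 477  117   35  154 1092] [494.3 191.7] [0.4583 0.1455 0.0065]
[   0  142   45   54 1980] [ 20.7 168.9] [ 0.3846 -0.3039  0.0065]
[ 218  154   68   66 3563] [251.8 186.4] [ 0.4267 -0.0889  0.0065]
[411 253  42  37 918] [428.9 271.6] [0.5383 0.0833 0.0065]
[186 281  30  33 366] [201.1 290.5] [ 0.5316 -0.1536  0.0065]
[ 223  347  110   37 2847] [278.3 367.9] [ 0.6438 -0.0832  0.0065]
```

View pics/w2.png

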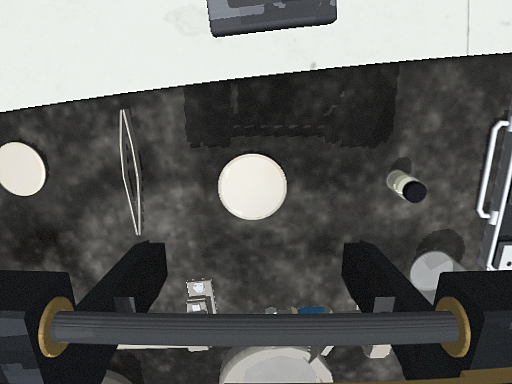

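The ferrule is at (252,186), centred between the open fingers; the forceps are at (131,172), the vial at (407,185).

```bash

python3 -m jog '[[[-0.003,0,0.03,0,0,0,0],[0,0,0.03,0,0,0,0],[0,0,0.03,0,0,0,0],[0,0,0.03,0,0,0,0],[0,0,0,0,0,0,0]]]' 
python3 -m jog '[[[0,0,0,0,0,0,0],[0,0,0,0,0,0,0],[0,0,0,0,0,0,0],[0,0,0,0,0,0,0],[0,0,0,0,0,0,0]]]' >/dev/null
python3 - <<'E'
from h import *
go(.427,-.0893,.0125)
m,im=snap('w3')
g=im.min(2);mk=(g>150).astype(np.uint8);n,l,st,c=cv2.connectedComponentsWithStats(mk)
for i in range(1,n):
    if st[i,4]>1500: print(st[i],c[i].round(1),ray(m,[c[i]],.0065)[0].round(4))
E
```

```text
time_s: 3.58
tool_pos: [0.4301, -0.0894, 0.0501]
ee_rot: [[-0.994, 0.109, -0.005], [0.109, 0.994, 0.003], [0.005, 0.002, -1.0]]
ft_force: [-1.6, -0.5, -0.7]
finger_gap: 0.0882
gripper_force: 0.0
t 4.0 tcp [ 0.4328 -0.0914  0.0539] yaw 83.72 gap 0.0879 F [-0.7  0.6  0.1] zax [ 0.0029 -0.0015 -1.    ] q6 -111.1
shift [0.0061 0.0015 0.0414] [    0     0   512    84 23063] [198.5  28.7] [ 0.3196 -0.106   0.0065]
[ 202  216  106   53 4293] [254.8 238.9] [ 0.4385 -0.0903  0.0065]
```

```bash
python3 - <<'E'
from h import *
m=np.load('pics/w3.npy',allow_pickle=True).item();im=cv2.imread('pics/w3.png')
g=im.min(2);mk=(g>150).astype(np.uint8);n,l,st,c=cv2.connectedComponentsWithStats(mk)
i=l[230,255];k=(l==i).astype(np.uint8);ct=max(cv2.findContours(k,0,1)[0],key=len)[:,0]
ct=ct[ct[:,1]<235].astype(float);P=ray(m,ct,.0065)[:,:2]
A=np.c_[2*P,np.ones(len(P))];s=np.linalg.lstsq(A,(P**2).sum(1),rcond=None)[0];print(s[:2],np.sqrt(s[2]+s[:2]@s[:2]))
cv2.imwrite('pics/w3c.png',cv2.resize(im[180:330,130:380],None,fx=2,fy=2))
E
```

```text
[ 0.46528822 -0.09326502] 0.045125997584357765
```

View pics/w3c.png

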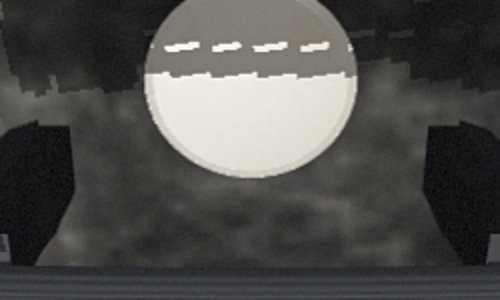

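The crop shows the disc half in the gripper's shadow, which biases the mask; I'll fit the lower, lit arc.

```bash
cat >> h.py <<'E'
def fitc(m,ct,z):
    P=ray(m,ct,z)[:,:2];A=np.c_[2*P,np.ones(len(P))];s=np.linalg.lstsq(A,(P**2).sum(1),rcond=None)[0]
    return s[:2].round(4),np.sqrt(s[2]+s[:2]@s[:2]).round(4)
E
python3 - <<'E'
from h import *
m=np.load('pics/w3.npy',allow_pickle=True).item();im=cv2.imread('pics/w3.png')
mk=(im.min(2)>150).astype(np.uint8);n,l,st,c=cv2.connectedComponentsWithStats(mk)
k=(l==l[230,255]).astype(np.uint8);ct=max(cv2.findContours(k,0,1)[0],key=len)[:,0]
ct=ct[ct[:,1]>221].astype(float);print(fitc(m,ct,.0065))
E
```

```text
(array([ 0.4274, -0.089 ]), np.float64(0.0312))
```

```bash

python3 -m jog '[[[0.0057,0.0018,0.012,0,0,0,0],[0,0,0.015,0,0,0,0],[0,0,0.013,0,0,0,0],[0,0,0,0,0,0,0],[0,0,0,0,0,0,0]]]'  30
python3 -m jog '[[[0,0,0,0,0,0,0],[0,0,0,0,0,0,0],[0,0,0,0,0,0,0],[0,0,0,0,0,0,0],[0,0,0,0,0,0,0]]]' >/dev/null
python3 -c "
from h import *
go(.4273,-.089,.0125)"
```

```text
time_s: 4.47
tool_pos: [0.4262, -0.0885, 0.0123]
ee_rot: [[-0.994, 0.11, -0.0], [0.11, 0.994, 0.0], [0.0, 0.0, -1.0]]
ft_force: [-0.3, 0.0, 0.0]
finger_gap: 0.0881
gripper_force: 0.0
t 4.88 tcp [ 0.4262 -0.0885  0.0124] yaw 83.71 gap 0.0885 F [-0.6  1.1  0.2] zax [ 3.e-04 -1.e-04 -1.e+00] q6 -111.1
shift [-0.0012 -0.0004 -0.0001]
```

```bash

python3 -m jog '[[[-0.001,0,0,0,0,0,50],[0,0,0,0,0,0,110],[0,0,0,0,0,0,140],[0,0,0,0,0,0,140],[0,0,0,0,0,0,140]]]'  30
python3 -m jog '[[[0,0,0,0,0,0,140],[0,0,0,0,0,0,140],[0,0,0,0,0,0,140],[0,0,0,0,0,0,140],[0,0,0,0,0,0,140]]]' 30
```

```text
time_s: 5.3
tool_pos: [0.4271, -0.0885, 0.0122]
ee_rot: [[-0.994, 0.11, 0.0], [0.11, 0.994, 0.0], [-0.0, 0.0, -1.0]]
ft_force: [-0.3, 0.2, 0.3]
finger_gap: 0.0598
gripper_force: 30.0
time_s: 5.72
tool_pos: [0.4271, -0.0885, 0.0122]
ee_rot: [[-0.994, 0.11, -0.0], [0.11, 0.994, 0.0], [0.0, 0.0, -1.0]]
ft_force: [-0.3, 0.3, -0.2]
finger_gap: 0.0595
gripper_force: 30.0
```

```bash
python3 - <<'E'
from h import *
m,im=snap('w4');cv2.imwrite('pics/w4c.png',cv2.resize(im[180:330,130:380],None,fx=2,fy=2))
E
```

```text
(no output)
```

View pics/w4c.png

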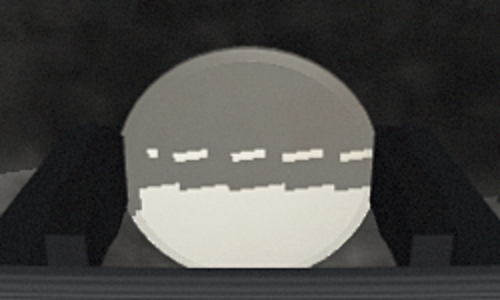

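The disc sits square between both pads (crop centre about (248,165)). Lift and check.

```bash

python3 -m jog '[[[0,0,-0.005,0,0,0,140],[0,0,-0.015,0,0,0,140],[0,0,-0.03,0,0,0,140],[0,0,-0.035,0,0,0,140],[0,0,-0.035,0,0,0,140]]]'  30
python3 -m jog '[[[0,0,-0.035,0,0,0,140],[0,0,-0.035,0,0,0,140],[0,0,-0.035,0,0,0,140],[0,0,-0.02,0,0,0,140],[0,0,0,0,0,0,140]]]'
python3 - <<'E'
from h import *
go(.4945,.2197,.25,83.5)
m,im=snap('w5');cv2.imwrite('pics/w5c.png',cv2.resize(im[180:330,130:380],None,fx=2,fy=2))
E
```

```text
time_s: 6.18
tool_pos: [0.4261, -0.0881, 0.1332]
ee_rot: [[-0.994, 0.11, -0.002], [0.11, 0.994, 0.001], [0.002, 0.001, -1.0]]
ft_force: [1.0, -0.8, -1.1]
finger_gap: 0.06
gripper_force: 30.0
time_s: 6.6
tool_pos: [0.4292, -0.0896, 0.2626]
ee_rot: [[-0.994, 0.109, 0.008], [0.109, 0.994, -0.004], [-0.009, -0.004, -1.0]]
ft_force: [0.9, 0.2, -0.7]
finger_gap: 0.0592
gripper_force: 30.0
t 6.6 tcp [ 0.4292 -0.0896  0.2626] yaw 83.72 gap 0.0592 F [ 0.9  0.2 -0.7] zax [ 0.0082 -0.0044 -1.    ] q6 -111.1
shift [-0.0309  0.3147  0.0118] rz 0.0038
```

View pics/w5c.png

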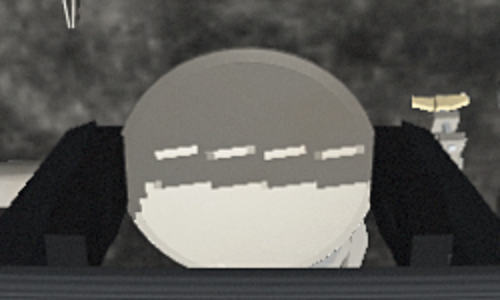

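```bash

python3 -m jog '[[[-0.003,0.0315,0,0,0,0,140],[-0.003,0.0315,0,0,0,0,140],[-0.003,0.0315,0,0,0,0,140],[-0.003,0.0315,0,0,0,0,140],[-0.003,0.0315,0,0,0,0,140]]]' >/dev/null
python3 -m jog '[[[-0.003,0.0315,0,0,0,0,140],[-0.003,0.0315,0,0,0,0,140],[-0.003,0.0315,0,0,0,0,140],[-0.003,0.0315,0,0,0,0,140],[-0.004,0.0315,0,0,0,0,140]]]' >/dev/null
python3 -m jog '[[[0,0,0.035,0,0,0,140],[0,0,0.035,0,0,0,140],[0,0,0.035,0,0,0,140],[0,0,0.035,0,0,0,140],[0,0,0.02,0,0,0,140]]]' >/dev/null
python3 -m jog '[[[0,0,0,0,0,0,140],[0,0,0,0,0,0,140],[0,0,0,0,0,0,140],[0,0,0,0,0,0,140],[0,0,0,0,0,0,140]]]' 
python3 - <<'E'
from h import *
go(.4945,.2197,.1,83.5)
m,im=snap('w6')
E
```

```text
time_s: 8.32
tool_pos: [0.4937, 0.2214, 0.099]
ee_rot: [[-0.994, 0.11, 0.003], [0.11, 0.994, 0.001], [-0.003, 0.001, -1.0]]
ft_force: [-0.0, -0.1, -0.9]
finger_gap: 0.0598
gripper_force: 30.0
t 8.32 tcp [0.4937 0.2214 0.099 ] yaw 83.71 gap 0.0598 F [-0.  -0.1 -0.9] zax [ 3.2e-03  7.0e-04 -1.0e+00] q6 -72.1
shift [-0.001  -0.0016 -0.001 ] rz 0.0036
```

View pics/w6.png

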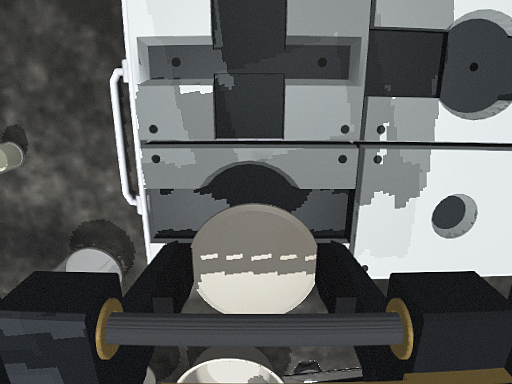

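The dots are visible again: forceps (176,62) and (322,62), small seat (474,67). I'll triangulate these against w1.

```bash
python3 - <<'E'
from h import *
a=np.load('pics/w1.npy',allow_pickle=True).item();ia=cv2.imread('pics/w1.png')
b=np.load('pics/w6.npy',allow_pickle=True).item();ib=cv2.imread('pics/w6.png')
def tri(p,q):
    u=cv2.undistortPoints(np.array([[p]],float),a['K'],dist(a))[0,0];v=cv2.undistortPoints(np.array([[q]],float),b['K'],dist(b))[0,0]
    P=[np.c_[cv2.Rodrigues(m['rvec'])[0],m['tvec']] for m in (a,b)]
    X=cv2.triangulatePoints(P[0],P[1],u,v)[:,0];return (X[:3]/X[3]).round(4)
for n,p,q in [('F1',(166,102),(176,62)),('F2',(238,102),(322,62)),('S',(318,102),(474,67)),('top1',(153,135),(153,129)),('top2',(251,135),(345,129)),('top3',(268,135),(381,129)),('top4',(154,156),(156,159)),('top5',(249,154),(342,159)),('top6',(268,154),(378,159))]:
    p2=dot(ia,p,4);q2=dot(ib,q,7);print(n,np.round(p2,1),np.round(q2,1),tri(p2,q2))
E
```

```text
F1 [165.6 102.5] [175.5  61.8] [0.3912 0.1849 0.0148]
F2 [237.7  99.6] [321.8  62.1] [0.3999 0.2749 0.0145]
S [318.  102.4] [473.5  66.5] [0.4123 0.3726 0.0173]
top1 [154.4 135.9] [152.9 128.7] [0.4304 0.1631 0.0157]
top2 [250.6 135.5] [344.5 128.9] [0.4429 0.2856 0.0249]
top3 [269.1 135.6] [380.1 129. ] [0.4454 0.3084 0.0246]
top4 [155.8 152.1] [155.6 158.6] [ 0.4564  0.1493 -0.0205]
top5 [250.7 151.1] [342.1 158.7] [0.462  0.2834 0.025 ]
top6 [268.9 151. ] [376.8 159.1] [0.4646 0.3062 0.0246]
```

```bash
python3 - <<'E'
from h import *
b=np.load('pics/w6.npy',allow_pickle=True).item()
F=ray(b,[(175.5,61.8),(321.8,62.1),(473.5,66.5)],.017)[:,:2];v=F[1]-F[0];print('F',F.mean(0) if 0 else F[:2].mean(0).round(4),'S',F[2].round(4),'yaw',np.degrees(np.arctan2(v[1],v[0])))
T=ray(b,[(152.9,128.7),(344.5,128.9),(155.6,158.6),(342.1,158.7)],.025)[:,:2];print(T.round(4),'midF',T[:2].mean(0).round(4),'midL',T[2:].mean(0).round(4))
e=(T[3]-T[2])/np.hypot(*(T[3]-T[2]));n=np.array([e[1],-e[0]]);print('yaw',np.degrees(np.arctan2(e[1],e[0])))
F0=F[:2].mean(0);h=abs((T[:2].mean(0)-F0)@n);print('half',h,'L est',(T[2:].mean(0)+n*h).round(4))
# relief edges? tool-held disc centre, lower-arc
im=cv2.imread('pics/w6.png')
go(*(T[2:].mean(0)+n*h),.034,np.degrees(np.arctan2(e[1],e[0])))
E
```

```text
F [0.3965 0.2302] S [0.4123 0.3729] yaw 83.56418487568948
[[0.4297 0.1659]
 [0.443  0.2855]
 [0.4487 0.1639]
 [0.4619 0.2834]] midF [0.4363 0.2257] midL [0.4553 0.2237]
yaw 83.65666963933184
half 0.04007175167244466 L est [0.4951 0.2192]
t 8.37 tcp [0.4936 0.2214 0.0989] yaw 83.71 gap 0.0596 F [ 0.  -0.1 -0.9] zax [ 3.e-03  6.e-04 -1.e+00] q6 -72.1
shift [-0.0016 -0.002   0.0649] rz 0.001
```

```bash

python3 -m jog '[[[-0.0015,-0.002,0.01,0,0,0,140],[0,0,0.02,0,0,0,140],[0,0,0.02,0,0,0,140],[0,0,0.012,0,0,0,140],[0,0,0,0,0,0,140]]]' >/dev/null
python3 -m jog '[[[0,0,0,0,0,0,140],[0,0,0,0,0,0,140],[0,0,0.002,0,0,0,140],[0,0,0.001,0,0,0,140],[0,0,0,0,0,0,140]]]' 
python3 -c "
from h import *
go(.495,.2194,.0292,83.6)"
```

```text
time_s: 9.2
tool_pos: [0.4941, 0.2191, 0.0327]
ee_rot: [[-0.994, 0.11, 0.001], [0.11, 0.994, 0.0], [-0.001, 0.0, -1.0]]
ft_force: [-0.5, -0.2, -0.7]
finger_gap: 0.0594
gripper_force: 30.0
t 9.2 tcp [0.4941 0.2191 0.0327] yaw 83.71 gap 0.0594 F [-0.5 -0.2 -0.7] zax [ 1.e-03  2.e-04 -1.e+00] q6 -72.4
shift [-0.0009  0.0004  0.0035] rz 0.0019
```

```bash

python3 -m jog '[[[-0.001,0,0.001,0,0,0,140],[0,0,0.001,0,0,0,140],[0,0,0.001,0,0,0,140],[0,0,0,0,0,0,140],[0,0,0,0,0,0,140]]]' 
python3 -m jog '[[[0,0,0.0005,0,0,0,140],[0,0,0,0,0,0,140],[0,0,0.0005,0,0,0,140],[0,0,0,0,0,0,140],[0,0,0,0,0,0,140]]]'
```

```text
time_s: 9.62
tool_pos: [0.4951, 0.219, 0.0301]
ee_rot: [[-0.994, 0.109, 0.001], [0.109, 0.994, -0.0], [-0.001, 0.0, -1.0]]
ft_force: [-2.8, -1.2, 7.0]
finger_gap: 0.0595
gripper_force: 30.0
time_s: 10.03
tool_pos: [0.4952, 0.219, 0.03]
ee_rot: [[-0.994, 0.109, 0.001], [0.109, 0.994, -0.0], [-0.001, -0.0, -1.0]]
ft_force: [-5.9, -2.0, 16.0]
finger_gap: 0.0598
gripper_force: 30.0
```

```bash

python3 -m jog '[[[0,0,-0.001,0,0,0,140],[0.0015,0.0005,0,0,0,0,140],[0,0,0,0,0,0,140],[0,0,0.0005,0,0,0,140],[0,0,0,0,0,0,140]]]' 
python3 -m jog '[[[0.0015,0.0,0,0,0,0,140],[0,0,0,0,0,0,140],[0,0,0.0003,0,0,0,140],[0,0,0,0,0,0,140],[0,0,0,0,0,0,140]]]' 
python3 -c "
from h import *
m,im=snap('w7');cv2.imwrite('pics/w7c.png',cv2.resize(im[100:350,100:420],None,fx=2,fy=2))
go(.495,.2194,.0292,83.6)"
```

```text
time_s: 10.45
tool_pos: [0.4945, 0.2196, 0.03]
ee_rot: [[-0.994, 0.109, 0.002], [0.109, 0.994, 0.0], [-0.002, 0.0, -1.0]]
ft_force: [-1.0, -2.5, 11.3]
finger_gap: 0.0598
gripper_force: 30.0
time_s: 10.87
tool_pos: [0.4939, 0.2199, 0.0301]
ee_rot: [[-0.994, 0.11, 0.004], [0.11, 0.994, 0.0], [-0.004, 0.001, -1.0]]
ft_force: [0.6, -1.9, 10.6]
finger_gap: 0.0594
gripper_force: 30.0
t 10.92 tcp [0.4939 0.2198 0.0301] yaw 83.71 gap 0.0595 F [ 1.6 -2.3  9.2] zax [ 4.3e-03  3.0e-04 -1.0e+00] q6 -72.3
shift [-0.0011 -0.0003  0.0009] rz 0.0019
```

View pics/w7c.png

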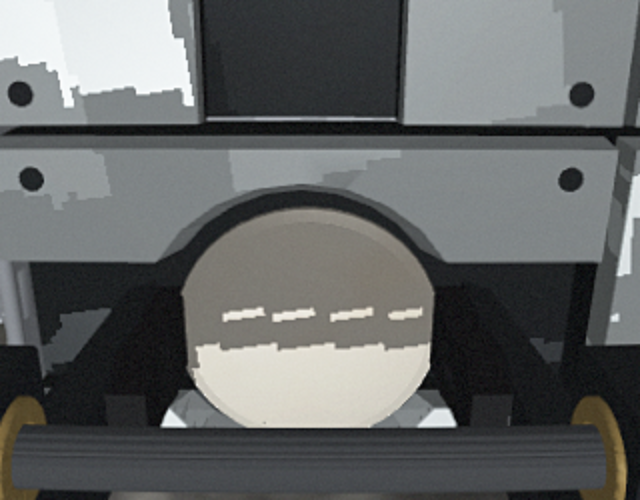

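The crop shows the disc at (308,318), below the insert top and centred in its mouth, and it slid sideways at constant z, so it is on the floor. Release and rise.

```bash

python3 -m jog '[[[-0.0005,0,-0.0003,0,0,0,140],[0,0,0,0,0,0,60],[0,0,0,0,0,0,30],[0,0,0,0,0,0,10],[0,0,0,0,0,0,0]]]' 
python3 -m jog '[[[0,0,0,0,0,0,0],[0,0,-0.01,0,0,0,0],[0,0,-0.03,0,0,0,0],[0,0,-0.035,0,0,0,0],[0,0,-0.035,0,0,0,0]]]'
python3 -m jog '[[[0,0,-0.035,0,0,0,0],[0,0,-0.035,0,0,0,0],[0,0,-0.035,0,0,0,0],[0,0,-0.02,0,0,0,0],[0,0,0,0,0,0,0]]]' >/dev/null
python3 -c "
from h import *
m,im=snap('w8')
go(.386,-.306,.26,83.6)
print(viewer.camera_model('top')['tvec'])"
```

```text
time_s: 11.33
tool_pos: [0.4917, 0.2196, 0.0282]
ee_rot: [[-0.994, 0.11, -0.001], [0.11, 0.994, -0.0], [0.001, -0.0, -1.0]]
ft_force: [-0.4, -0.3, -0.2]
finger_gap: 0.0841
gripper_force: 0.0
time_s: 11.75
tool_pos: [0.4914, 0.2195, 0.1399]
ee_rot: [[-0.994, 0.11, -0.002], [0.11, 0.994, -0.0], [0.002, -0.001, -1.0]]
ft_force: [1.3, -0.1, 0.0]
finger_gap: 0.0884
gripper_force: 0.0
t 12.22 tcp [0.4936 0.2201 0.2673] yaw 83.72 gap 0.088 F [ 0.7 -0.7  0.1] zax [ 0.0062  0.0013 -1.    ] q6 -72.3
shift [ 0.0494 -0.5347  0.0059] rz 0.0021
[-0.06269996  0.571558    1.15951228]
```

View pics/w8.png

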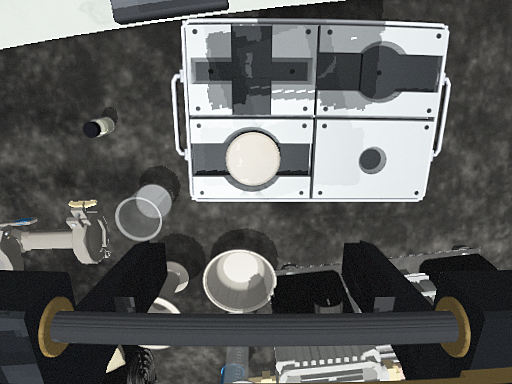

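Large disc lies flat at (252,158) in its seat. On to the small ferrule.

```bash

python3 -m jog '[[[0.003,-0.0315,0,0,0,0,0],[0.003,-0.0315,0,0,0,0,0],[0.003,-0.0315,0,0,0,0,0],[0.003,-0.0315,0,0,0,0,0],[0.003,-0.0315,0,0,0,0,0]]]' >/dev/null
python3 -m jog '[[[0.003,-0.0315,0,0,0,0,0],[0.003,-0.0315,0,0,0,0,0],[0.003,-0.0315,0,0,0,0,0],[0.003,-0.0315,0,0,0,0,0],[0.003,-0.0315,0,0,0,0,0]]]' >/dev/null
python3 -m jog '[[[0.003,-0.0315,0,0,0,0,0],[0.003,-0.0315,0,0,0,0,0],[0.003,-0.0315,0,0,0,0,0],[0.003,-0.0315,0,0,0,0,0],[0.003,-0.0315,0,0,0,0,0]]]' >/dev/null
python3 -m jog '[[[0.003,-0.0315,0.01,0,0,0,0],[0.002,-0.0315,0.02,0,0,0,0],[0,0,0.035,0,0,0,0],[0,0,0.035,0,0,0,0],[0,0,0.02,0,0,0,0]]]' >/dev/null
python3 -m jog '[[[0,0,0,0,0,0,0],[0,0,0,0,0,0,0],[0,0,0,0,0,0,0],[0,0,0,0,0,0,0],[0,0,0,0,0,0,0]]]' >/dev/null
python3 - <<'E'
from h import *
go(.386,-.306,.012)
m,im=snap('w9')
mk=(im.min(2)>90).astype(np.uint8);n,l,st,c=cv2.connectedComponentsWithStats(mk)
for i in range(1,n):
    if 600<st[i,4]<9000: 
        ct=max(cv2.findContours((l==i).astype(np.uint8),0,1)[0],key=len)[:,0].astype(float)
        print(st[i],c[i].round(1),ray(m,[c[i]],.0065)[0].round(4),fitc(m,ct,.0065))
E
```

```text
t 14.3 tcp [ 0.3847 -0.3079  0.1455] yaw 83.73 gap 0.0885 F [ 0.1 -0.4 -0.1] zax [ 0.002  -0.0026 -1.    ] q6 -136.2
shift [-0.0008  0.0023  0.1335] [376 127  31 136 763] [390.8 225.2] [ 0.434  -0.1872  0.0065] (array([ 0.4084, -0.1466]), np.float64(0.0574))
[ 53 148  58  17 783] [ 81.3 155.9] [ 0.3408 -0.4509  0.0065] (array([ 0.3408, -0.4508]), np.float64(0.0173))
[ 225  157   60   58 2733] [254.5 185.7] [ 0.3835 -0.3063  0.0065] (array([ 0.3841, -0.3064]), np.float64(0.0256))
[  83  179  109   82 4367] [128.2 221.2] [ 0.4042 -0.4234  0.0065] (array([ 0.4033, -0.4202]), np.float64(0.0381))
[ 103  346  146   38 2588] [172.6 367.4] [ 0.577  -0.4166  0.0065] (array([ 0.5586, -0.4095]), np.float64(0.0529))
[ 249  347  154   31 3708] [326.6 362.7] [ 0.5879 -0.2509  0.0065] (array([ 0.5955, -0.2518]), np.float64(0.0538))
```

```bash
python3 - <<'E'
from h import *
m=np.load('pics/w9.npy',allow_pickle=True).item();im=cv2.imread('pics/w9.png')
for th in (90,120,160):
    mk=(im.min(2)>th).astype(np.uint8);n,l,st,c=cv2.connectedComponentsWithStats(mk)
    for i in range(1,n):
        if 300<st[i,4]<6000 and st[i,0]<130 and st[i,1]<300:
            ys,xs=np.where(l==i);k=xs.argmax();print(th,st[i],(xs[k],ys[k]),ray(m,[(xs[k],ys[k])],.02)[0].round(3),im[ys[k],xs[k]-3])
red=(im[:,:,2]>120)&(im[:,:,1]<70);ys,xs=np.where(red);k=xs.argmax();print('red',xs.min(),xs.max(),ys[k],ray(m,[(xs[k],ys[k])],.008)[0].round(3))
E
```

```text
90 [ 53 148  58  17 783] (np.int64(110), np.int64(160)) [ 0.345 -0.42   0.02 ] [255 255 255]
90 [  83  179  109   82 4367] (np.int64(191), np.int64(220)) [ 0.404 -0.363  0.02 ] [ 93  96 101]
120 [ 53 148  58  16 755] (np.int64(110), np.int64(160)) [ 0.345 -0.42   0.02 ] [255 255 255]
120 [  84  188   81   73 3617] (np.int64(164), np.int64(216)) [ 0.398 -0.385  0.02 ] [131 135 137]
160 [ 53 149  57  15 719] (np.int64(109), np.int64(159)) [ 0.344 -0.421  0.02 ] [255 255 255]
160 [  84  193   76   68 3047] (np.int64(159), np.int64(220)) [ 0.401 -0.39   0.02 ] [247 251 251]
red 63 211 149 [ 0.348 -0.339  0.008]
```

```bash

python3 -m jog '[[[0.0009,0.0014,0.025,0,0,0,50],[0,0,0.03,0,0,0,50],[0,0,0.03,0,0,0,50],[0,0,0.02,0,0,0,50],[0,0,0.01,0,0,0,50]]]' >/dev/null
python3 -m jog '[[[0,0,0,0,0,0,50],[0,0,0,0,0,0,50],[0,0,0,0,0,0,50],[0,0,0,0,0,0,50],[0,0,0,0,0,0,50]]]' >/dev/null
python3 - <<'E'
from h import *
go(.384,-.3064,.0122)
m,im=snap('w10');g=im.min(2)
mk=(g>150).astype(np.uint8);n,l,st,c=cv2.connectedComponentsWithStats(mk)
for i in range(1,n):
    if st[i,4]>600 and abs(c[i][0]-254)<40 and 180<c[i][1]<300:
        ct=max(cv2.findContours((l==i).astype(np.uint8),0,1)[0],key=len)[:,0].astype(float);y0=st[i,1]
        print(st[i]);[print(k,fitc(m,ct[ct[:,1]>y0+k],.0065)) for k in (0,6,12,18)]
E
```

```text
t 15.18 tcp [ 0.3839 -0.3065  0.0301] yaw 83.71 gap 0.0709 F [-0.3  0.3  0.7] zax [ 0.0016 -0.0021 -1.    ] q6 -136.2
shift [-0.0001  0.0002  0.0179] [ 204  245   96   45 3279]
0 (array([ 0.392 , -0.3073]), np.float64(0.0196))
6 (array([ 0.3839, -0.3064]), np.float64(0.0253))
12 (array([ 0.3839, -0.3064]), np.float64(0.0254))
18 (array([ 0.3837, -0.3064]), np.float64(0.0255))
```

Spot on. Down and grip.

```bash

python3 -m jog '[[[0,0,0.012,0,0,0,50],[0,0,0.006,0,0,0,50],[0,0,0,0,0,0,50],[0,0,0,0,0,0,50],[0,0,0,0,0,0,50]]]' 30
python3 -m jog '[[[0,0,0,0,0,0,90],[0,0,0,0,0,0,140],[0,0,0,0,0,0,160],[0,0,0,0,0,0,160],[0,0,0,0,0,0,160]]]' 30
python3 -m jog '[[[0,0,0,0,0,0,160],[0,0,-0.005,0,0,0,160],[0,0,-0.015,0,0,0,160],[0,0,-0.03,0,0,0,160],[0,0,-0.035,0,0,0,160]]]'  30
python3 -m jog '[[[0,0,-0.035,0,0,0,160],[0,0,-0.035,0,0,0,160],[0,0,-0.035,0,0,0,160],[0,0,-0.035,0,0,0,160],[0,0,-0.025,0,0,0,160]]]'
python3 -c "
from h import *
go(.4123,.3727,.26,83.6)"
```

```text
time_s: 15.65
tool_pos: [0.3835, -0.306, 0.0114]
ee_rot: [[-0.994, 0.11, 0.001], [0.11, 0.994, -0.001], [-0.001, -0.001, -1.0]]
ft_force: [-0.8, 0.5, 5.5]
finger_gap: 0.0707
gripper_force: 2.6
time_s: 16.07
tool_pos: [0.3836, -0.3058, 0.0114]
ee_rot: [[-0.994, 0.11, 0.001], [0.11, 0.994, -0.0], [-0.001, -0.0, -1.0]]
ft_force: [0.7, 2.0, 5.9]
finger_gap: 0.0485
gripper_force: 30.6
time_s: 16.48
tool_pos: [0.3817, -0.3039, 0.095]
ee_rot: [[-0.994, 0.11, -0.003], [0.11, 0.994, 0.004], [0.004, 0.004, -1.0]]
ft_force: [0.5, 0.3, -0.8]
finger_gap: 0.0478
gripper_force: 30.0
time_s: 16.9
tool_pos: [0.3834, -0.3059, 0.2643]
ee_rot: [[-0.994, 0.109, 0.002], [0.109, 0.994, -0.003], [-0.002, -0.002, -1.0]]
ft_force: [-0.1, -0.5, -0.5]
finger_gap: 0.0479
gripper_force: 30.0
t 16.9 tcp [ 0.3834 -0.3059  0.2643] yaw 83.72 gap 0.0479 F [-0.1 -0.5 -0.5] zax [ 0.0019 -0.0026 -1.    ] q6 -136.2
shift [0.0455 0.6777 0.0026] rz 0.002
```

```bash

python3 -m jog '[[[0.002,0.031,0,0,0,0,160],[0.002,0.031,0,0,0,0,160],[0.002,0.031,0,0,0,0,160],[0.002,0.031,0,0,0,0,160],[0.002,0.031,0,0,0,0,160]]]' >/dev/null
python3 -m jog '[[[0.002,0.031,0,0,0,0,160],[0.002,0.031,0,0,0,0,160],[0.002,0.031,0,0,0,0,160],[0.002,0.031,0,0,0,0,160],[0.002,0.031,0,0,0,0,160]]]' >/dev/null
python3 -m jog '[[[0.002,0.031,0,0,0,0,160],[0.002,0.031,0,0,0,0,160],[0.002,0.031,0,0,0,0,160],[0.002,0.031,0,0,0,0,160],[0.002,0.031,0,0,0,0,160]]]' >/dev/null
python3 -m jog '[[[0.002,0.031,0,0,0,0,160],[0.002,0.031,0,0,0,0,160],[0.002,0.031,0,0,0,0,160],[0.002,0.031,0,0,0,0,160],[0.002,0.031,0,0,0,0,160]]]' >/dev/null
python3 -m jog '[[[0.003,0.031,0,0,0,0,160],[0.002,0.0265,0,0,0,0,160],[0,0,0.03,0,0,0,160],[0,0,0.035,0,0,0,160],[0,0,0.035,0,0,0,160]]]' >/dev/null
python3 -m jog '[[[0,0,0.035,0,0,0,160],[0,0,0.03,0,0,0,160],[0,0,0,0,0,0,160],[0,0,0,0,0,0,160],[0,0,0,0,0,0,160]]]' >/dev/null
python3 - <<'E'
from h import *
m,im=snap('w11')
go(.4123,.3727,.0293,83.6)
# seat: dark circle visible? predicted px of seat centre & held disc centre
s=status.read_state();print(proj(m,[[.4123,.3727,.0175],s['tool_pos']]))
p=np.array(s['tool_pos'])-[0,0,.0114-.0065]
mk=(im.min(2)>150).astype(np.uint8)
n,l,st,c=cv2.connectedComponentsWithStats(mk)
for i in range(1,n):
    if 800<st[i,4] and abs(c[i][0]-254)<40 and 200<c[i][1]<320:
        ct=max(cv2.findContours((l==i).astype(np.uint8),0,1)[0],key=len)[:,0].astype(float);y0=st[i,1];print(st[i])
        for k in (6,12): print(fitc(m,ct[(ct[:,1]>y0+k)],p[2]))
E
```

```text
t 19.45 tcp [0.4142 0.3736 0.0982] yaw 83.71 gap 0.048 F [ 0.5 -0.1 -0.9] zax [ 0.0033  0.0019 -1.    ] q6 -53.8
shift [ 0.002  -0.0012  0.0689] rz 0.0019
[[250.98488632 209.72728323]
 [252.15868812 273.81854288]]
[ 194  273  120   41 4113]
(array([0.4244, 0.3734]), np.float64(0.0248))
(array([0.4211, 0.3737]), np.float64(0.0268))
```

```bash

python3 -m jog '[[[0.0018,-0.0011,0.01,0,0,0,160],[0,0,0.02,0,0,0,160],[0,0,0.02,0,0,0,160],[0,0,0.012,0,0,0,160],[0,0,0,0,0,0,160]]]' >/dev/null
python3 -m jog '[[[0,0,0,0,0,0,160],[0,0,0,0,0,0,160],[0,0,0.002,0,0,0,160],[0,0,0.001,0,0,0,160],[0,0,0,0,0,0,160]]]' 
python3 -c "
from h import *
go(.4123,.3727,.0293,83.6)"
```

```text
time_s: 20.28
tool_pos: [0.4111, 0.372, 0.0312]
ee_rot: [[-0.994, 0.11, 0.001], [0.11, 0.994, 0.0], [-0.001, 0.001, -1.0]]
ft_force: [-0.1, -0.3, -0.7]
finger_gap: 0.0478
gripper_force: 30.0
t 20.28 tcp [0.4111 0.372  0.0312] yaw 83.71 gap 0.0478 F [-0.1 -0.3 -0.7] zax [ 8.e-04  5.e-04 -1.e+00] q6 -53.8
shift [-0.0011  0.0008  0.0019] rz 0.0019
```

```bash

python3 -m jog '[[[-0.001,0.0008,0.001,0,0,0,160],[0,0,0.0005,0,0,0,160],[0,0,0.0005,0,0,0,160],[0,0,0,0,0,0,160],[0,0,0,0,0,0,160]]]' 
python3 -m jog '[[[0,0,0.0005,0,0,0,160],[0,0,0,0,0,0,160],[0,0,0.0003,0,0,0,160],[0,0,0,0,0,0,160],[0,0,0,0,0,0,160]]]'
```

```text
time_s: 20.7
tool_pos: [0.4122, 0.3727, 0.0293]
ee_rot: [[-0.994, 0.11, 0.001], [0.11, 0.994, 0.0], [-0.001, 0.0, -1.0]]
ft_force: [-2.5, -1.9, 5.5]
finger_gap: 0.0478
gripper_force: 30.0
time_s: 21.12
tool_pos: [0.4123, 0.3728, 0.0292]
ee_rot: [[-0.994, 0.109, 0.001], [0.109, 0.994, 0.0], [-0.001, 0.0, -1.0]]
ft_force: [-4.1, -3.0, 11.7]
finger_gap: 0.0479
gripper_force: 30.0
```

Contact is at the expected height. Release, rise, head for the forceps.

```bash

python3 -m jog '[[[0,0,-0.0006,0,0,0,160],[0,0,0,0,0,0,100],[0,0,0,0,0,0,60],[0,0,0,0,0,0,30],[0,0,0,0,0,0,20]]]' 
python3 -m jog '[[[0,0,0,0,0,0,20],[0,0,-0.01,0,0,0,20],[0,0,-0.03,0,0,0,20],[0,0,-0.035,0,0,0,20],[0,0,-0.035,0,0,0,20]]]'
python3 -m jog '[[[0,0,-0.035,0,0,0,20],[0,0,-0.035,0,0,0,20],[0,0,-0.035,0,0,0,20],[0,0,-0.02,0,0,0,20],[0,0,0,0,0,0,20]]]' >/dev/null
python3 - <<'E'
from h import *
m,im=snap('w12')
go(.403,-.2,.26,85.3)
px=proj(m,[[.4123,.3727,.0245]])[0];print(px)
mk=(im.min(2)>110).astype(np.uint8);n,l,st,c=cv2.connectedComponentsWithStats(mk)
i=l[int(px[1]),int(px[0])];print(st[i],c[i])
ct=max(cv2.findContours((l==i).astype(np.uint8),0,1)[0],key=len)[:,0].astype(float);print(fitc(m,ct,.024))
E
```

```text
time_s: 21.53
tool_pos: [0.4116, 0.3724, 0.0282]
ee_rot: [[-0.994, 0.11, -0.0], [0.11, 0.994, -0.0], [0.0, -0.0, -1.0]]
ft_force: [0.1, -0.1, 0.2]
finger_gap: 0.0714
gripper_force: 0.0
time_s: 21.95
tool_pos: [0.4111, 0.3721, 0.1397]
ee_rot: [[-0.994, 0.11, -0.002], [0.11, 0.994, -0.001], [0.002, -0.001, -1.0]]
ft_force: [0.1, 1.1, 1.2]
finger_gap: 0.0814
gripper_force: 0.0
t 22.42 tcp [0.4131 0.3733 0.2672] yaw 83.72 gap 0.0812 F [ 0.4  0.3 -0.7] zax [ 0.0057  0.0033 -1.    ] q6 -53.8
shift [-0.0527 -0.571   0.0053] rz -0.0277
[250.24863239 158.77564026]
[ 229  137   45   44 1535] [251.29120521 158.55439739]
(array([0.4128, 0.3739]), np.float64(0.0256))
```

```bash

python3 -m jog '[[[-0.003,-0.0317,0,0,0,0,20],[-0.003,-0.0317,0,0,0,0,20],[-0.003,-0.0317,0,0,0,0,20],[-0.003,-0.0317,0,0,0,0,20],[-0.003,-0.0317,0,0,0,0,20]]]' >/dev/null
python3 -m jog '[[[-0.003,-0.0317,0,0,0,0,20],[-0.003,-0.0317,0,0,0,0,20],[-0.003,-0.0317,0,0,0,0,20],[-0.003,-0.0317,0,0,0,0,20],[-0.003,-0.0317,0,0,0,0,20]]]' >/dev/null
python3 -m jog '[[[-0.003,-0.0317,0,0,0,0,20],[-0.003,-0.0317,0,0,0,0,20],[-0.003,-0.0317,0,0,0,0,20],[-0.003,-0.0317,0,0,0,0,20],[-0.003,-0.0317,0,0,0,0,20]]]' >/dev/null
python3 -m jog '[[[-0.003,-0.0317,0.01,0,0,0,20],[-0.003,-0.0317,0.02,0,0,0,20],[-0.002,-0.0317,0.035,0,0,0,20],[0,0,0.035,0,0,0,20],[0,0,0.02,0,0,-0.028,20]]]' >/dev/null
python3 -m jog '[[[0,0,0,0,0,0,40],[0,0,0,0,0,0,60],[0,0,0,0,0,0,80],[0,0,0,0,0,0,80],[0,0,0,0,0,0,80]]]' >/dev/null
python3 - <<'E'
from h import *
go(.403,-.2,.012,85.3)
m,im=snap('w13')
px=proj(m,[[.403,-.2,.008]])[0];print(px)
x0,x1=int(px[0])-35,int(px[0])+36
for th in (70,90):
    sub=im[:,x0:x1].min(2)>th;sub[:80]=0;sub[265:]=0
    n,l,st,c=cv2.connectedComponentsWithStats(cv2.dilate(sub.astype(np.uint8),np.ones((3,3))))
    for i in range(1,n):
        if st[i,3]>60:
            ys,xs=np.where((l==i)&sub);P=ray(m,np.c_[xs+x0,ys],.009)[:,:2]
            r=cv2.minAreaRect(P.astype(np.float32)*1000);print(th,st[i],np.round(r[0],1),np.round(r[1],1),r[2])
cv2.imwrite('pics/w13c.png',cv2.resize(im[80:300,100:420],None,fx=2,fy=2))
E
```

```text
t 24.5 tcp [ 0.4031 -0.1971  0.1493] yaw 85.34 gap 0.0605 F [ 0.1 -1.3 -0.1] zax [ 0.0024 -0.002  -1.    ] q6 -126.6
shift [ 0.0002 -0.0027  0.1373] rz 0.0007
[249.41031065 186.5234151 ]
70 [   0  116   71  150 5031] [ 411.1 -201.5] [ 65.9 135.1] 85.42701721191406
90 [  15  117   56  140 2241] [ 407.6 -194.6] [ 48.6 125.6] 87.06935119628906
```

```bash
python3 - <<'E'
from h import *
m=np.load('pics/w13.npy',allow_pickle=True).item();im=cv2.imread('pics/w13.png')
x0=214
for th in (110,125,140,160):
    sub=im[:,x0:x0+71].min(2)>th;sub[:100]=0;sub[262:]=0
    n,l,st,c=cv2.connectedComponentsWithStats(cv2.dilate(sub.astype(np.uint8),np.ones((5,3))))
    for i in range(1,n):
        if st[i,3]>40:
            ys,xs=np.where((l==i)&sub);P=ray(m,np.c_[xs+x0,ys],.01)[:,:2]
            r=cv2.minAreaRect(P.astype(np.float32)*1000);print(th,st[i],len(xs),np.round(r[0],1),np.round(r[1],1),r[2])
E
```

```text
110 [  28  116   19  134 1174] 504 [ 402.5 -198.6] [ 13.9 116. ] 85.62059783935547
125 [ 28 145  19 105 908] 411 [ 414.3 -199.5] [13.9 92.3] 85.6220932006836
140 [ 28 145  19 105 881] 390 [ 414.3 -199.5] [13.9 92.3] 85.6220932006836
160 [ 28 145  19 105 841] 346 [ 414.3 -199.5] [13.9 92.3] 85.62312316894531
```

```bash

python3 -m jog '[[[0.0005,-0.0015,0.025,0,0,-0.004,80],[0,0,0.03,0,0,0,80],[0,0,0.03,0,0,0,80],[0,0,0.025,0,0,0,80],[0,0,0.013,0,0,0,80]]]' 15
python3 -m jog '[[[0,0,0.0115,0,0,0,80],[0,0,0,0,0,0,80],[0,0,0,0,0,0,80],[0,0,0,0,0,0,80],[0,0,0,0,0,0,80]]]' 
python3 -c "
from h import *
go(.4025,-.1986,.0125,85.6)"
```

```text
time_s: 24.97
tool_pos: [0.4008, -0.1973, 0.0229]
ee_rot: [[-0.997, 0.078, -0.001], [0.078, 0.997, 0.001], [0.002, 0.001, -1.0]]
ft_force: [-0.7, 1.1, 0.7]
finger_gap: 0.0606
gripper_force: 0.0
time_s: 25.38
tool_pos: [0.4021, -0.1985, 0.014]
ee_rot: [[-0.997, 0.078, 0.001], [0.078, 0.997, -0.001], [-0.001, -0.001, -1.0]]
ft_force: [-0.3, 0.4, -0.2]
finger_gap: 0.0605
gripper_force: 0.0
t 25.38 tcp [ 0.4021 -0.1985  0.014 ] yaw 85.55 gap 0.0605 F [-0.3  0.4 -0.2] zax [ 0.0011 -0.001  -1.    ] q6 -127.1
shift [-0.0004 -0.0001  0.0015] rz -0.0009
```

```bash

python3 -m jog '[[[0,0,0.001,0,0,0,130],[0,0,0,0,0,0,180],[0,0,0,0,0,0,230],[0,0,0,0,0,0,240],[0,0,0,0,0,0,240]]]' 15
python3 -m jog '[[[0,0,0,0,0,0,240],[0,0,0,0,0,0,240],[0,0,0,0,0,0,240],[0,0,0,0,0,0,240],[0,0,0,0,0,0,240]]]' 15
python3 -m jog '[[[0,0,-0.005,0,0,0,240],[0,0,-0.015,0,0,0,240],[0,0,-0.03,0,0,0,240],[0,0,-0.035,0,0,0,240],[0,0,-0.035,0,0,0,240]]]'  20
python3 -m jog '[[[0,0,-0.035,0,0,0,240],[0,0,-0.035,0,0,0,240],[0,0,-0.035,0,0,0,240],[0,0,-0.03,0,0,0,240],[0,0,0,0,0,0,240]]]'
python3 -c "
from h import *
go(.3965,.2302,.26,173.6)"
```

```text
time_s: 25.8
tool_pos: [0.4016, -0.1982, 0.0122]
ee_rot: [[-0.997, 0.078, 0.0], [0.078, 0.997, -0.0], [-0.0, -0.0, -1.0]]
ft_force: [-0.1, -0.7, -0.3]
finger_gap: 0.0291
gripper_force: 0.0
time_s: 26.22
tool_pos: [0.4015, -0.1982, 0.0122]
ee_rot: [[-0.997, 0.078, -0.0], [0.078, 0.997, -0.0], [0.0, -0.0, -1.0]]
ft_force: [0.1, 0.3, -0.2]
finger_gap: 0.0136
gripper_force: 15.0
time_s: 26.63
tool_pos: [0.4008, -0.1975, 0.1332]
ee_rot: [[-0.997, 0.078, -0.001], [0.078, 0.997, 0.001], [0.002, 0.001, -1.0]]
ft_force: [0.9, -0.6, -0.4]
finger_gap: 0.0132
gripper_force: 20.0
time_s: 27.05
tool_pos: [0.4039, -0.2001, 0.2742]
ee_rot: [[-0.997, 0.078, 0.009], [0.077, 0.997, -0.008], [-0.009, -0.007, -1.0]]
ft_force: [1.4, 0.0, -0.4]
finger_gap: 0.0134
gripper_force: 20.0
t 27.05 tcp [ 0.4039 -0.2001  0.2742] yaw 85.55 gap 0.0134 F [ 1.4  0.  -0.4] zax [ 0.0087 -0.0077 -0.9999] q6 -127.1
shift [0.0408 0.4285 0.0109] rz -1.5367
```

```bash

python3 -m jog '[[[0.003,0.0306,0,0,0,0,240],[0.003,0.0306,0,0,0,0,240],[0.003,0.0306,0,0,0,0,240],[0.003,0.0306,0,0,0,0,240],[0.003,0.0306,0,0,0,0,240]]]' >/dev/null
python3 -m jog '[[[0.003,0.0306,0,0,0,0,240],[0.003,0.0306,0,0,0,0,240],[0.003,0.0306,0,0,0,0,240],[0.003,0.0306,0,0,0,0,240],[0.003,0.0306,0,0,0,0,240]]]' >/dev/null
python3 -m jog '[[[0.003,0.0306,0,0,0,0,240],[0.003,0.0306,0,0,0,0,240],[0.003,0.0306,0,0,0,0,240],[0.002,0.0306,0,0,0,0,240],[0,0,0,0,0,0.12,240]]]' >/dev/null
python3 -m jog '[[[0,0,0,0,0,0.12,240],[0,0,0,0,0,0.12,240],[0,0,0,0,0,0.12,240],[0,0,0,0,0,0.12,240],[0,0,0,0,0,0.12,240]]]' >/dev/null
python3 -m jog '[[[0,0,0,0,0,0.12,240],[0,0,0,0,0,0.12,240],[0,0,0,0,0,0.12,240],[0,0,0,0,0,0.12,240],[0,0,0,0,0,0.12,240]]]' >/dev/null
python3 -m jog '[[[0,0,0.02,0,0,0.12,240],[0,0,0.02,0,0,0.12,240],[0,0,0.02,0,0,0.045,240],[0,0,0,0,0,0,240],[0,0,0,0,0,0,240]]]' >/dev/null
python3 -m jog '[[[0,0,0,0,0,0,240],[0,0,0.03,0,0,0,240],[0,0,0.03,0,0,0,240],[0,0,0.03,0,0,0,240],[0,0,0,0,0,0,240]]]'
python3 -c "
from h import *
go(.3962,.231,.1,173.6)"
```

```text
time_s: 29.97
tool_pos: [0.3912, 0.2313, 0.1136]
ee_rot: [[0.111, 0.994, -0.007], [0.994, -0.111, -0.002], [-0.003, -0.007, -1.0]]
ft_force: [-1.2, -0.2, -0.5]
finger_gap: 0.0134
gripper_force: 20.0
t 29.97 tcp [0.3912 0.2313 0.1136] yaw -6.36 gap 0.0134 F [-1.2 -0.2 -0.5] zax [-0.0068 -0.002  -1.    ] q6 21.9
shift [0.0003 0.0051 0.0136] rz 0.0007
```

```bash

python3 -m jog '[[[0,0.003,0,0,0,0,240],[0,0,0,0,0,0,240],[0,0,0,0,0,0,240],[0,0,0,0,0,0,240],[0,0,0,0,0,0,240]]]'>/dev/null
python3 - <<'E'
from h import *
go(.3962,.231,.04,173.6)
m,im=snap('w14')
b=np.load('pics/w6.npy',allow_pickle=True).item()
P=np.r_[ray(b,[(175.5,61.8),(321.8,62.1)],.0175),ray(b,[(152.9,128.7),(344.5,128.9),(380.1,129)],.0255)]
for p,q in zip(P,proj(m,P)):
    if 10<q[0]<500 and 10<q[1]<370:
        d=dot(im,q,9);print(p.round(4),q.round(1),None if d is None else (np.round(d,1),ray(m,[d],p[2])[0].round(4)))
x0=180;sub=im[:,x0:330].min(2)>110
cv2.imwrite('pics/w14c.png',cv2.resize(im[100:330,120:400],None,fx=2,fy=2))
E
```

```text
t 30.38 tcp [0.398  0.2321 0.1187] yaw -6.41 gap 0.0134 F [ 0.7  0.3 -0.9] zax [ 2.7e-03  8.0e-04 -1.0e+00] q6 21.8
shift [-0.0014 -0.0018  0.0787] rz -0.0002
[0.3915 0.1854 0.0175] [252.7 258.4] (array([252.6, 258.3]), array([0.3914, 0.1855, 0.0175]))
[0.4016 0.275  0.0175] [252.6 146.2] (array([251.6, 145.3]), array([0.401 , 0.2756, 0.0175]))
[0.4296 0.1661 0.0255] [303.  279.8] (array([308.1, 273.6]), array([0.434 , 0.1713, 0.0255]))
[0.4429 0.2854 0.0255] [311.  126.3] (array([308., 129.]), array([0.4408, 0.2838, 0.0255]))
[0.4453 0.308  0.0255] [312.3  91.8] (array([312.5,  91.3]), array([0.4454, 0.3083, 0.0255]))
```

```bash

python3 -m jog '[[[-0.001,-0.0016,0.01,0,0,0,240],[0,0,0.02,0,0,0,240],[0,0,0.025,0,0,0,240],[0,0,0.015,0,0,0,240],[0,0,0.008,0,0,0,240]]]' >/dev/null
python3 -m jog '[[[0,0,0,0,0,0,240],[0,0,0,0,0,0,240],[0,0,0,0,0,0,240],[0,0,0,0,0,0,240],[0,0,0,0,0,0,240]]]' 
python3 -c "
from h import *
go(.3963,.2313,.030,173.6)"
```

```text
time_s: 31.27
tool_pos: [0.396, 0.2312, 0.0401]
ee_rot: [[0.112, 0.994, 0.002], [0.994, -0.112, 0.001], [0.001, 0.002, -1.0]]
ft_force: [-0.3, -0.3, -0.4]
finger_gap: 0.0132
gripper_force: 20.0
t 31.27 tcp [0.396  0.2312 0.0401] yaw -6.41 gap 0.0132 F [-0.3 -0.3 -0.4] zax [ 1.9e-03  5.0e-04 -1.0e+00] q6 21.8
shift [0.0001 0.0003 0.0101] rz -0.0002
```

```bash

python3 -m jog '[[[0,0,0.003,0,0,0,240],[0,0,0.003,0,0,0,240],[0,0,0.001,0,0,0,240],[0,0,0,0,0,0,240],[0,0,0,0,0,0,240]]]' 
python3 -m jog '[[[0,0,0.001,0,0,0,240],[0,0,0,0,0,0,240],[0,0,0.0005,0,0,0,240],[0,0,0,0,0,0,240],[0,0,0,0,0,0,240]]]'
```

```text
time_s: 31.68
tool_pos: [0.3951, 0.2309, 0.032]
ee_rot: [[0.112, 0.994, -0.0], [0.994, -0.112, -0.0], [-0.0, -0.0, -1.0]]
ft_force: [-0.8, 0.2, 0.3]
finger_gap: 0.0133
gripper_force: 20.0
time_s: 32.1
tool_pos: [0.3952, 0.231, 0.0307]
ee_rot: [[0.112, 0.994, -0.0], [0.994, -0.112, -0.0], [-0.0, -0.0, -1.0]]
ft_force: [0.1, 0.2, -0.6]
finger_gap: 0.0128
gripper_force: 20.0
```

```bash

python3 -m jog '[[[0,0.0008,0.0005,0,0,0,240],[0,0,0,0,0,0,240],[0,0,0.0005,0,0,0,240],[0,0,0,0,0,0,240],[0,0,0,0,0,0,240]]]' 
python3 -m jog '[[[0,0,0.0005,0,0,0,240],[0,0,0,0,0,0,240],[0,0,0,0,0,0,240],[0,0,0,0,0,0,240],[0,0,0,0,0,0,240]]]'
```

```text
time_s: 32.52
tool_pos: [0.3962, 0.2309, 0.0301]
ee_rot: [[0.112, 0.994, 0.0], [0.994, -0.112, -0.0], [-0.0, 0.0, -1.0]]
ft_force: [-2.0, -1.2, 5.8]
finger_gap: 0.013
gripper_force: 20.0
time_s: 32.93
tool_pos: [0.3962, 0.231, 0.0301]
ee_rot: [[0.111, 0.994, -0.0], [0.994, -0.111, -0.0], [-0.0, -0.0, -1.0]]
ft_force: [-5.1, -1.2, 12.7]
finger_gap: 0.0134
gripper_force: 20.0
```

Forceps on the floor at the expected height. Release, rise, turn back, go to the vial.

```bash

python3 -m jog '[[[0,0,-0.0008,0,0,0,240],[0,0,0,0,0,0,210],[0,0,0,0,0,0,180],[0,0,0,0,0,0,150],[0,0,0,0,0,0,130]]]' 
python3 -m jog '[[[0,0,0,0,0,0,130],[0,0,0,0,0,0,130],[0,0,-0.01,0,0,0,130],[0,0,-0.03,0,0,0,130],[0,0,-0.035,0,0,0,130]]]'
python3 -m jog '[[[0,0,-0.035,0,0,0,130],[0,0,-0.035,0,0,0,130],[0,0,-0.035,0,0,0,130],[0,0,-0.035,0,0,0,100],[0,0,-0.01,0,0,-0.12,80]]]' >/dev/null
python3 -m jog '[[[0,0,0,0,0,-0.12,80],[0,0,0,0,0,-0.12,80],[0,0,0,0,0,-0.12,80],[0,0,0,0,0,-0.12,80],[0,0,0,0,0,-0.12,80]]]' >/dev/null
python3 -m jog '[[[0,0,0,0,0,-0.12,80],[0,0,0,0,0,-0.12,80],[0,0,0,0,0,-0.12,80],[0,0,0,0,0,-0.12,80],[0,0,0,0,0,-0.12,80]]]' >/dev/null
python3 -m jog '[[[0,0,0,0,0,-0.12,80],[0,0,0,0,0,-0.01,80],[0,0,0,0,0,0,80],[0,0,0,0,0,0,80],[0,0,0,0,0,0,80]]]' >/dev/null
python3 - <<'E'
from h import *
go(.4376,.045,.26,83.6)
m,im=snap('w15')
E
```

```text
time_s: 33.35
tool_pos: [0.396, 0.2309, 0.0298]
ee_rot: [[0.112, 0.994, -0.0], [0.994, -0.112, -0.0], [-0.0, -0.0, -1.0]]
ft_force: [-0.0, 0.4, -1.0]
finger_gap: 0.0333
gripper_force: 0.0
time_s: 33.77
tool_pos: [0.394, 0.2303, 0.1045]
ee_rot: [[0.112, 0.994, -0.005], [0.994, -0.112, -0.001], [-0.002, -0.005, -1.0]]
ft_force: [1.0, -0.2, -0.7]
finger_gap: 0.0433
gripper_force: 0.0
t 35.43 tcp [0.396  0.2309 0.2552] yaw 76.53 gap 0.0603 F [ 0.1 -0.4 -0.7] zax [ 2.e-04  1.e-04 -1.e+00] q6 -61.2
shift [-0.0838 -0.1711 -0.0048] rz -0.1235
```

View pics/w15.png

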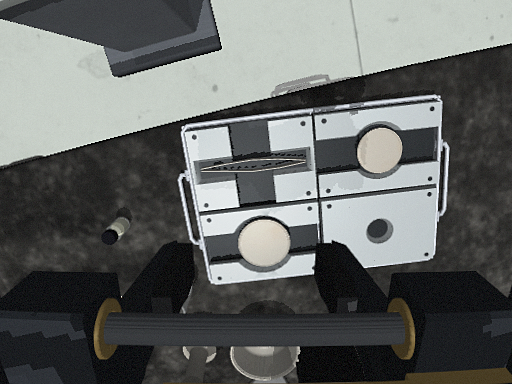

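All three sit in their seats (forceps (254,160), small disc (380,150), large disc (264,241)); the vial stands at (115,230).

```bash

python3 -m jog '[[[-0.014,-0.0285,0,0,0,0,80],[-0.014,-0.0285,0,0,0,0,80],[-0.014,-0.0285,0,0,0,0,80],[-0.014,-0.0285,0,0,0,0,80],[-0.014,-0.0285,0,0,0,0,80]]]' >/dev/null
python3 -m jog '[[[-0.014,-0.0285,0,0,0,0,80],[0,0,0.03,0,0,-0.1235,80],[0,0,0.02,0,0,0,80],[0,0,0,0,0,0,80],[0,0,0,0,0,0,80]]]' >/dev/null
python3 -m jog '[[[0,0,0,0,0,0,80],[0,0,0,0,0,0,80],[0,0,0,0,0,0,80],[0,0,0,0,0,0,80],[0,0,0,0,0,0,80]]]' >/dev/null
python3 - <<'E'
from h import *
go(.4376,.045,.022,83.6)
m,im=snap('w16')
px=proj(m,[[.4376,.045,.045]])[0];print(px)
x,y=map(int,px);g=im.max(2);w=25
for th in (25,35,45):
    mk=(g[y-w:y+w,x-w:x+w]<th).astype(np.uint8);n,l,st,c=cv2.connectedComponentsWithStats(mk)
    for i in range(1,n):
        if st[i,4]>80:
            ct=max(cv2.findContours((l==i).astype(np.uint8),0,1)[0],key=len)[:,0].astype(float)+[x-w,y-w]
            print(th,st[i],(c[i]+[x-w,y-w]).round(1),ray(m,[c[i]+[x-w,y-w]],.045)[0].round(4),fitc(m,ct,.045))
print(g[y-w:y+w:3,x-w:x+w:3])
E
```

```text
t 36.73 tcp [0.4387 0.0453 0.2056] yaw 83.76 gap 0.0607 F [-0.4  0.4  0.2] zax [ 1.3e-03 -2.0e-04 -1.0e+00] q6 -93.4
shift [ 0.0012 -0.0004  0.1836] rz 0.0028
[252.07602116 179.71921465]
35 [19 14 17 15 99] [254.4 174.3] [0.4327 0.0477 0.045 ] (array([0.4346, 0.047 ]), np.float64(0.0066))
45 [21  0 20 12 91] [258.5 157.3] [0.4173 0.0531 0.045 ] (array([0.4204, 0.0519]), np.float64(0.0069))
45 [ 18  14  18  20 280] [254.1 177.4] [0.4356 0.0471 0.045 ] (array([0.4357, 0.0471]), np.float64(0.0085))
[[ 66  68  59  50  53  50  51  54  43  33  43  43  44  50  88  68  62]
 [ 58  64  65  59  53  46  50  54  34  37  40  45  45  49  83  81  84]
 [ 50  57  53  55  47  52  50  54 109 147 160  80  31  51  81  66  60]
 [ 56  46  52  53  58  52  45 122 112 146 132 120  66  37  77  63  49]
 [ 56  46  39  48  64  61  65 156 206 208 208 200 109  86  84  74  60]
 [ 50  50  43  57  69  66  91 164   2  10   0 163 150  70  83  88  78]
 [ 57  63  62  74  71  65 144  12  35  36  37  18 141  81  90  95  92]
 [ 59  73  63  66  70  70 124  37  37  36  35  39  56  86  92  83  87]
 [ 52  67  65  64  66  69  55  32  35  36  39  36  70  83  81  76  87]
 [ 57  61  55  64  65  68  52  33  35  40  34  35  50  85  74  74  78]
 [ 53  52  55  61  68  69  61  29  38  37  41  29  82  92  86  91  82]
 [ 57  59  55  66  77  71  70  71  57  64  46  75  78  83  93  97  90]
 [ 55  60  69  78  88  74  79  76  69  63  75  81  91 107 103  95  88]
 [ 56  59  63  71  73  85  95  77  69  70  85  90  98 100  86  83  87]
 [ 51  49  58  66  75  84  91  83  83  80  83  91  93  94  95  88  83]
 [ 62  57  64  66  75  81  75  84  85  77  73  80  94 100  94  81  78]
 [ 57  54  67  67  70  78  65  63  70  75  76  83  91  92  92  74  69]]
```

```bash

python3 -m jog '[[[0.0016,0.0007,0.03,0,0,0,80],[0,0,0.035,0,0,0,80],[0,0,0.035,0,0,0,80],[0,0,0.025,0,0,0,80],[0,0,0,0,0,0,80]]]' 8
python3 -m jog '[[[0,0,0,0,0,0,80],[0,0,0,0,0,0,80],[0,0,0,0,0,0,80],[0,0,0,0,0,0,80],[0,0,0,0,0,0,80]]]' >/dev/null
python3 - <<'E'
from h import *
go(.4374,.0465,.0225,83.6)
m,im=snap('w17')
x,y=map(int,proj(m,[[.4374,.0465,.045]])[0]);print(x,y);g=im.max(2)
print(g[y-36:y+36:4,x-32:x+36:4])
E
```

```text
time_s: 37.2
tool_pos: [0.4328, 0.0466, 0.0756]
ee_rot: [[-0.994, 0.109, -0.009], [0.109, 0.994, 0.002], [0.009, 0.001, -1.0]]
ft_force: [-1.9, 0.2, -0.2]
finger_gap: 0.0605
gripper_force: 0.0
t 37.62 tcp [0.4379 0.0458 0.0814] yaw 83.74 gap 0.0606 F [-0.8 -1.4 -0.2] zax [ 2.9e-03 -5.0e-04 -1.0e+00] q6 -93.3
shift [0.0008 0.0006 0.0589] rz 0.0025
252 237
[[ 47  51  52  54  51  55 107 106 113 118 118 139  42  43  69  65  54]
 [ 41  45  55  66  59  61 102 111 123 127 122 116  72  50  82  70  56]
 [ 45  46  60  68  68  83 121 157 161 156 159 141 113  82  84  86  77]
 [ 54  58  70  72  62  84 195 197 200 199 198 165 104  80  87  94  91]
 [ 61  65  75  72  68 131 195 164   0   0 186 197 125  82  94  94  94]
 [ 72  60  72  70  67 151   0   4  14  12  22  13 147  88  91  84  87]
 [ 64  58  65  68  58  69  22  16  16  19  16  11 134  82  76  74  82]
 [ 58  62  65  67  60   7  19  31  24  39  26  16  89  81  78  86  80]
 [ 57  63  65  66  65  31  29  34  37  42  37  35  39  90  86  90  88]
 [ 60  65  71  76  69  30  38  33  33  31  38  33  35  87  96  93  95]
 [ 63  75  76  81  78  41  43  34  32  37  41  38  97 104 106  95  88]
 [ 58  67  75  75  87  94  26  38  30  37  40  53 100  98  85  84  83]
 [ 56  63  71  73  88  89  86  87  48  62  94  95  99  95  93  83  86]
 [ 59  63  63  71  78  79  81  83  78  74  76  86  96 102  98  88  77]
 [ 64  63  55  67  70  70  72  72  79  80  82  87  89  91  93  76  72]
 [ 63  71  67  65  70  67  69  71  82  70  71  72  75  70  67  72  68]
 [ 62  59  64  64  65  57  59  68  75  66  68  67  68  60  64  65  61]
 [ 58  57  51  62  70  59  58  61  65  64  67  68  65  64  64  67  58]]
```

```bash

python3 -m jog '[[[0.0018,0.0018,0.01,0,0,0,80],[0,0,0.02,0,0,0,80],[0,0,0.02,0,0,0,80],[0,0,0.008,0,0,0,80],[0,0,0,0,0,0,80]]]' 8
python3 -m jog '[[[0,0,0,0,0,0,80],[0,0,0,0,0,0,100],[0,0,0,0,0,0,120],[0,0,0,0,0,0,140],[0,0,0,0,0,0,150]]]'
```

```text
time_s: 38.08
tool_pos: [0.4332, 0.0483, 0.0199]
ee_rot: [[-0.994, 0.109, -0.005], [0.109, 0.994, 0.001], [0.005, 0.0, -1.0]]
ft_force: [0.5, 0.2, -0.5]
finger_gap: 0.0603
gripper_force: 0.0
time_s: 38.5
tool_pos: [0.4358, 0.0479, 0.0226]
ee_rot: [[-0.994, 0.109, 0.001], [0.109, 0.994, -0.0], [-0.001, -0.0, -1.0]]
ft_force: [-0.5, 0.5, 0.3]
finger_gap: 0.0373
gripper_force: 0.0
```

```bash

python3 -m jog '[[[0,0,0,0,0,0,160],[0,0,0,0,0,0,172],[0,0,0,0,0,0,180],[0,0,0,0,0,0,186],[0,0,0,0,0,0,192]]]' 8
python3 -m jog '[[[0,0,0,0,0,0,200],[0,0,0,0,0,0,215],[0,0,0,0,0,0,225],[0,0,0,0,0,0,225],[0,0,0,0,0,0,225]]]' 12
python3 -m jog '[[[0,0,0,0,0,0,225],[0,0,-0.003,0,0,0,225],[0,0,-0.008,0,0,0,225],[0,0,-0.015,0,0,0,225],[0,0,-0.025,0,0,0,225]]]' 12
python3 -m jog '[[[0,0,-0.03,0,0,0,225],[0,0,-0.035,0,0,0,225],[0,0,-0.035,0,0,0,225],[0,0,-0.035,0,0,0,225],[0,0,-0.035,0,0,0,225]]]' 12
python3 -m jog '[[[0,0,-0.015,0,0,0,225],[0,0,0,0,0,0,225],[0,0,0,0,0,0,225],[0,0,0,0,0,0,225],[0,0,0,0,0,0,225]]]' 12
python3 -c "
from h import *
go(.5112,.3622,.25,83.6);snap('w18')"
```

```text
time_s: 38.92
tool_pos: [0.4352, 0.048, 0.022]
ee_rot: [[-0.994, 0.109, -0.0], [0.109, 0.994, -0.0], [0.0, -0.0, -1.0]]
ft_force: [0.3, -0.3, 0.7]
finger_gap: 0.0216
gripper_force: 0.1
time_s: 39.33
tool_pos: [0.4352, 0.048, 0.0219]
ee_rot: [[-0.994, 0.109, -0.0], [0.109, 0.994, -0.0], [0.0, -0.0, -1.0]]
ft_force: [-0.1, -0.5, -0.2]
finger_gap: 0.0194
gripper_force: 12.0
time_s: 39.75
tool_pos: [0.4334, 0.0482, 0.0724]
ee_rot: [[-0.994, 0.109, -0.004], [0.109, 0.994, 0.001], [0.004, 0.0, -1.0]]
ft_force: [0.7, 0.4, -0.6]
finger_gap: 0.0196
gripper_force: 12.0
time_s: 40.17
tool_pos: [0.4346, 0.0481, 0.2455]
ee_rot: [[-0.994, 0.109, 0.001], [0.109, 0.994, -0.0], [-0.001, -0.0, -1.0]]
ft_force: [0.3, 0.1, -0.7]
finger_gap: 0.0196
gripper_force: 12.0
time_s: 40.58
tool_pos: [0.4341, 0.0482, 0.2562]
ee_rot: [[-0.994, 0.109, -0.003], [0.109, 0.994, 0.001], [0.003, 0.0, -1.0]]
ft_force: [-0.1, 0.6, -0.7]
finger_gap: 0.0194
gripper_force: 12.0
t 40.58 tcp [0.4341 0.0482 0.2562] yaw 83.73 gap 0.0194 F [-0.1  0.6 -0.7] zax [-3.4e-03  6.0e-04 -1.0e+00] q6 -93.1
shift [-0.0424  0.3206  0.0061] rz 0.0023
```

```bash

python3 -m jog '[[[-0.002,0.015,0,0,0,0,225],[-0.004,0.028,0,0,0,0,225],[-0.004,0.032,0,0,0,0,225],[-0.004,0.032,0,0,0,0,225],[-0.004,0.032,0,0,0,0,225]]]' >/dev/null
python3 -m jog '[[[-0.004,0.032,0,0,0,0,225],[-0.004,0.032,0,0,0,0,225],[-0.004,0.032,0,0,0,0,225],[-0.004,0.032,0,0,0,0,225],[-0.004,0.028,0,0,0,0,225]]]' >/dev/null
python3 -m jog '[[[-0.0042,0.0265,0,0,0,0,225],[0,0,0.01,0,0,0,225],[0,0,0.03,0,0,0,225],[0,0,0.035,0,0,0,225],[0,0,0.03,0,0,0,225]]]' >/dev/null
python3 -m jog '[[[0,0,0.015,0,0,0,225],[0,0,0,0,0,0,225],[0,0,0,0,0,0,225],[0,0,0,0,0,0,225],[0,0,0,0,0,0,225]]]' >/dev/null
python3 - <<'E'
from h import *
go(.5112,.3622,.0397,83.6)
m,im=snap('w19');g=cv2.cvtColor(im,cv2.COLOR_BGR2GRAY)
s=np.array(status.read_state()['tool_pos'])
print('hole pred',proj(m,[[.5112,.3622,.0175],[.5112,.3622,.0255]]).round(1),'cap pred',proj(m,[s+[0,0,.0231]]).round(1))
# hole from w8 and w15: dark blob, mouth outer edge fit
for f,(x,y) in (('w8',(372,160)),('w15',(377,231))):
    mm=np.load(f'pics/{f}.npy',allow_pickle=True).item();i2=cv2.imread(f'pics/{f}.png');gg=cv2.cvtColor(i2,6)[y-24:y+24,x-24:x+24]
    for th in (95,130,150):
        n,l,st,c=cv2.connectedComponentsWithStats((gg<th).astype(np.uint8));i=l[24,24]
        if i: print(f,th,st[i],*[ray(mm,[c[i]+[x-24,y-24]],z)[0].round(4) for z in (.0175,.0255)])
x,y=map(int,proj(m,[s+[0,0,.0231]])[0]);print(x,y)
print(im.max(2)[y-66:y+40:5,x-50:x+55:5])
E
```

```text
t 42.3 tcp [0.5133 0.3632 0.1397] yaw 83.73 gap 0.0196 F [0.1 1.1 0.2] zax [ 0.0026  0.0011 -1.    ] q6 -59.2
shift [ 0.0022 -0.0014  0.1   ] rz 0.0022
hole pred [[250.6 190.7]
 [250.5 193.7]] cap pred [[251.2 302.5]]
w8 95 [ 12  13  21  21 336] [0.5101 0.3612 0.0175] [0.5081 0.3585 0.0255]
w8 130 [ 11  12  22  26 417] [0.5119 0.361  0.0175] [0.5098 0.3583 0.0255]
w8 150 [ 11  12  27  26 510] [0.513  0.3629 0.0175] [0.5109 0.3601 0.0255]
w15 95 [ 14  12  21  20 306] [0.5111 0.3616 0.0175] [0.5069 0.3592 0.0255]
w15 130 [ 14  12  26  24 501] [0.5146 0.3638 0.0175] [0.5104 0.3613 0.0255]
w15 150 [ 13  12  27  25 524] [0.5146 0.3638 0.0175] [0.5103 0.3613 0.0255]
251 302
[[245 245 245 245 245 245 244 245 236 238 202 193 235 232 230 231 230 229
  228 229 227]
 [244 244 255   0 253 252 252 243 184 132  96  98 140 182 231 237 236 236
    0 236 226]
 [239   1  19  21  26  21  22 232  82 103 104 109 106  89 191   6  21  19
   20  23  11]
 [ 55  30  14  15  21  24  30  89 102 105 110 108 111 107 114  17  13  21
   18  20  13]
 [ 27  25  22  15  22  17  16 101 104 143 146 147 144 111 105  17  
[... 835 characters left out ...]
7  31  38  35  80  17  12  20  19  24  23  25  15  70  28  35
   39  35  35]
 [ 26  28  36  31  35  42  64  40  25  33  27  24  17  35  35  61  31  39
   33  36  32]
 [ 41  41  45  45  42  44  41  44  41  39  42  45  42  40  45  49  47  42
   42  45  39]
 [ 54  51  49  51  52  54  50  51  50  54  50  52  49  58  45  55  47  50
   49  46  51]
 [ 55  54  54  54  52  55  57  55  57  58  54  58  58  58  54  55  63  55
   56  53  53]
 [ 72  72  69  71  67  71  67  66  68  67  65  74  67  72  71  70  71  74
   69  72  70]
 [ 75  72  74  73  78  76  74  72  71  72  74  74  73  75  76  75  74  75
   78  72  75]
 [ 70  68  71  67  74  69  72  73  76  72  67  68  69  71  70  68  74  73
   70  71  74]]
```

```bash
python3 - <<'E'
from h import *
m=np.load('pics/w19.npy',allow_pickle=True).item();im=cv2.imread('pics/w19.png')
t=np.array([.5133,.3632,.1397]);x=np.array([-.994,.11,0])
for off in (-.003,0,.003): print(off,proj(m,[t+x*(.010+off)+[0,0,-.0219],t+x*(.009+off)+[0,0,.0131],t+x*(.009+off)+[0,0,.0231],t+x*(-.009+off)+[0,0,.0231]]).round(1)[:,1])
print(im.max(2)[226:322:2,253])
E
```

```text
-0.003 [238.1 275.9 289.5 326.6]
0 [232.9 269.7 282.9 320.7]
0.003 [227.5 263.4 276.3 314.6]
[236 234 235 234 237 182 205  84 104 105 108 105 110 113 144 142 141 142
 146 184 180 177 178 188  17  11  18  14  13  11  18  12  19  22  13  13
  20  31  21  13  21  32  34   6  44  42  47  60]
```

```bash

python3 -m jog '[[[0.0043,-0.0018,0.01,0,0,0,225],[0,0,0.025,0,0,0,225],[0,0,0.025,0,0,0,225],[0,0,0.015,0,0,0,225],[0,0,0.006,0,0,0,225]]]' >/dev/null
python3 -m jog '[[[0,0,0,0,0,0,225],[0,0,0,0,0,0,225],[0,0,0,0,0,0,225],[0,0,0,0,0,0,225],[0,0,0,0,0,0,225]]]' 
python3 - <<'E'
from h import *
go(.5088,.3619,.0397,83.6)
m,im=snap('w20');t=np.array(status.read_state()['tool_pos']);x=np.array([-.994,.11,0])
for off in (-.004,-.002,0): print(off,proj(m,[t+x*(.010+off)+[0,0,-.0219]]).round(1))
print('mouth near edge',proj(m,[np.array([.511,.3617,.0255])+x*.017,np.array([.511,.3617,.0175])+x*.013]).round(1))
u=int(proj(m,[t])[0,0]);print(u,im.max(2)[190:270:2,u-1:u+3:2].T)
E
```

```text
time_s: 43.18
tool_pos: [0.5085, 0.362, 0.0583]
ee_rot: [[-0.994, 0.109, 0.002], [0.109, 0.994, 0.001], [-0.002, 0.001, -1.0]]
ft_force: [0.3, 0.3, -0.7]
finger_gap: 0.0194
gripper_force: 12.0
t 43.18 tcp [0.5085 0.362  0.0583] yaw 83.74 gap 0.0194 F [ 0.3  0.3 -0.7] zax [ 2.e-03  9.e-04 -1.e+00] q6 -59.2
shift [-0.0002 -0.0001  0.0186] rz 0.0024
-0.004 [[251.4 239.4]]
-0.002 [[251.4 235.9]]
0 [[251.4 232.4]]
mouth near edge [[251.5 217. ]
 [251.6 218.3]]
251 [[135 133 138 134 135 132 132 133 131 137 132 137 134 138  82  43  31  37
   38  41  34  29  32  56  88  95 110 111 113 114 116 119 153 155 154 151
  147 195 188 190]
 [133 136 134 135 136 132 132 135 136 133 134 131 133 135  80  39  27  33
   35  41  30  32  38  74 121  98 111 111 112 115 113 118 157 153 156 152
  151 195 186 186]]
```

Hole's near edge (row 218) and vial's near edge (row 236) match the plan. Lower.

```bash

python3 -m jog '[[[0,0,0.005,0,0,0,225],[0,0,0.005,0,0,0,225],[0,0,0.004,0,0,0,225],[0,0,0,0,0,0,225],[0,0,0,0,0,0,225]]]' 
python3 -m jog '[[[0,0,0.001,0,0,0,225],[0,0,0.001,0,0,0,225],[0,0,0,0,0,0,225],[0,0,0,0,0,0,225],[0,0,0,0,0,0,225]]]'
```

```text
time_s: 43.65
tool_pos: [0.5073, 0.3614, 0.0422]
ee_rot: [[-0.994, 0.109, -0.001], [0.109, 0.994, -0.001], [0.001, -0.001, -1.0]]
ft_force: [-0.6, 0.4, 0.3]
finger_gap: 0.0195
gripper_force: 12.0
time_s: 44.07
tool_pos: [0.5079, 0.3617, 0.0411]
ee_rot: [[-0.994, 0.109, 0.0], [0.109, 0.994, 0.0], [-0.0, 0.0, -1.0]]
ft_force: [-0.7, 0.1, -0.8]
finger_gap: 0.0199
gripper_force: 12.0
```

```bash

python3 -m jog '[[[-0.0008,0,0.0005,0,0,0,225],[0,0,0,0,0,0,225],[0,0,0.0005,0,0,0,225],[0,0,0,0,0,0,225],[0,0,0,0,0,0,225]]]' 
python3 -m jog '[[[0,0,0.0005,0,0,0,225],[0,0,0,0,0,0,225],[0,0,0,0,0,0,225],[0,0,0,0,0,0,225],[0,0,0,0,0,0,225]]]'
```

```text
time_s: 44.48
tool_pos: [0.5086, 0.3616, 0.04]
ee_rot: [[-0.994, 0.109, 0.0], [0.109, 0.994, 0.0], [-0.0, 0.0, -1.0]]
ft_force: [0.5, -0.7, -0.4]
finger_gap: 0.0199
gripper_force: 12.0
time_s: 44.9
tool_pos: [0.5087, 0.3616, 0.0398]
ee_rot: [[-0.994, 0.109, 0.0], [0.109, 0.994, 0.0], [-0.0, 0.0, -1.0]]
ft_force: [-0.5, -1.7, 5.6]
finger_gap: 0.0194
gripper_force: 12.0
```

Contact at 0.0398, as predicted (0.0397): home. Release gently and rise clear.

```bash

python3 -m jog '[[[0,0,-0.0003,0,0,0,215],[0,0,0,0,0,0,200],[0,0,0,0,0,0,190],[0,0,0,0,0,0,180],[0,0,0,0,0,0,165]]]' 
python3 -m jog '[[[0,0,0,0,0,0,140],[0,0,0,0,0,0,120],[0,0,0,0,0,0,110],[0,0,-0.005,0,0,0,110],[0,0,-0.015,0,0,0,110]]]' 
python3 -m jog '[[[0,0,-0.025,0,0,0,110],[0,0,-0.035,0,0,0,110],[0,0,-0.035,0,0,0,110],[0,0,-0.035,0,0,0,110],[0,0,-0.035,0,0,0,110]]]' 
python3 -m jog '[[[0,0,-0.035,0,0,0,110],[0,0,0,0,0,0,110],[0,0,0,0,0,0,110],[0,0,0,0,0,0,110],[0,0,0,0,0,0,110]]]' 
python3 - <<'E'
from h import *
m,im=snap('w21');g=im.max(2)
px=proj(m,[[.511,.3617,.0628],[.4123,.3727,.024],[.495,.2194,.024]]);print(px.round(1))
x,y=map(int,px[0]);n,l,st,c=cv2.connectedComponentsWithStats((g[y-25:y+25,x-25:x+25]<60).astype(np.uint8))
i=l[25,25];print('cap',st[i],c[i]+[x-25,y-25],ray(m,[c[i]+[x-25,y-25]],.0628)[0].round(4))
mk=(im.min(2)>110).astype(np.uint8);n,l,st,c=cv2.connectedComponentsWithStats(mk)
for p in px[1:]:
    i=l[int(p[1]),int(p[0])];ct=max(cv2.findContours((l==i).astype(np.uint8),0,1)[0],key=len)[:,0].astype(float);print(st[i],fitc(m,ct,.024))
E
```

```text
time_s: 45.32
tool_pos: [0.5082, 0.3615, 0.0392]
ee_rot: [[-0.994, 0.109, -0.001], [0.109, 0.994, -0.0], [0.001, -0.0, -1.0]]
ft_force: [-0.2, -0.6, 0.3]
finger_gap: 0.0298
gripper_force: 0.0
time_s: 45.73
tool_pos: [0.5069, 0.3608, 0.0579]
ee_rot: [[-0.994, 0.109, -0.004], [0.109, 0.994, -0.002], [0.004, -0.002, -1.0]]
ft_force: [-0.3, -0.4, 0.9]
finger_gap: 0.0504
gripper_force: 0.0
time_s: 46.15
tool_pos: [0.5083, 0.3614, 0.2269]
ee_rot: [[-0.994, 0.109, 0.0], [0.109, 0.994, 0.0], [-0.0, 0.0, -1.0]]
ft_force: [0.1, 1.1, 0.6]
finger_gap: 0.0502
gripper_force: 0.0
time_s: 46.57
tool_pos: [0.5077, 0.3611, 0.258]
ee_rot: [[-0.994, 0.109, -0.003], [0.109, 0.994, -0.001], [0.003, -0.002, -1.0]]
ft_force: [0.3, 0.1, 0.0]
finger_gap: 0.05
gripper_force: 0.0
[[253.8 175.7]
 [254.1  75.9]
 [129.8 167.3]]
cap [ 18  16  16  17 217] [253.81105991 173.82488479] [0.509  0.3619 0.0628]
[ 232   51   48   51 1889] (array([0.4131, 0.3741]), np.float64(0.025))
[    0     0   337   210 35774] (array([0.4359, 0.2845]), np.float64(0.1521))
```

```bash
python3 -c "
from cell import manip
print(manip.close_job())"
```

```text
the job is handed in; nothing more can be done
None
```

I set both ferrules, the forceps and the upright vial down on the floors of their matching seats and handed the job in after about 47 s on the robot's clock. I left the beaker and the look-alikes alone and did not re-measure them, and `close_job` returned no verdict.

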